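# Pack the finished carvings into the fitted case

### The job

Pack the four finished carvings for delivery: stand the crowned king, the angel with both wings, the ox and the small kneeling figure upright in the shallow brown wooden case, each with its foot fully down in the cut-out made for it (king in the large round one, angel in the square one, ox in the oblong one, kneeling figure in the small round one). Set them down without dropping them or knocking any over, and leave the square-topped unfinished blank and the angel with the broken wing standing where they are.

Things in the scene. Friction and masses are not known exactly. Their poses are not given: they have to be found in the camera images.
- king_mid (a point): Finished olive-wood king: robed, crowned, small box held before the chest; 114 mm tall on a round foot 56 mm across. Point: on its axis half-way up (57 mm); z up, it faces its -x. Grip across its sides (fingers close along its y) 12 to 18 mm above the point: body 38 mm wide, upright faces from 46 to 80 mm above the foot.
- angel_mid (a point): Finished angel with TWO upright wings, 118 mm tall, square foot 48 x 48 x 10 mm (sides along its x, y). Point: over the foot's centre half-way up (59 mm); z up, it faces its -x, wings at its back (x +14 to +24 mm). Grip across its sides (fingers close along its y) 12 to 18 mm above the point: body 35 mm wide, upright faces 46 to 80 mm above the foot.
- ox_mid (a point): Finished olive-wood ox standing on an oblong foot 68 (along its x) x 38 x 7 mm; 66 mm tall over the horns, head towards its -x. Point: over the foot's centre half-way up (33 mm); z up. Grip across the flanks (fingers close along its y) 5 to 12 mm above the point: body 28 mm wide, flanks from 27 to 52 mm above the foot.
- kneeler_mid (a point): Finished olive-wood small kneeling veiled figure, 72 mm tall on a round foot 38 mm across. Point: on its axis half-way up (36 mm); z up, it faces its -x. Grip across its sides (fingers close along its y) 2 to 8 mm above the point: body 28 mm wide, upright faces from 29 to 49 mm above the foot.
- blank_mid (a point): Look-alike that stays: unfinished blank for another king, 115 mm tall, eight-sided roughed foot 56 mm across, upper part still a square-sawn billet 40 x 40 mm with saw lines and a pencilled cross on top, no head. Point: on its axis half-way up. Leave it standing.
- broken_mid (a point): Look-alike that stays: an angel like the finished one (118 mm tall, square foot 48 mm), but with only ONE wing; the one on its +y side is snapped off to a short stub. Point: over the foot's centre half-way up. Leave it standing.
- nest_round_floor (a point): Plywood nest 100 x 100 mm with a large round cut-out, 72 mm across, for the king. One of four, two by two (centres 102 mm apart) in a fixed brown wooden case 216 x 216 mm, rim 26 mm above the table. Point: the cut-out's centre on the case floor, 6 mm above the table, where the foot rests; the nest's top is 15 mm higher; z up.
- nest_square_floor (a point): Plywood nest 100 x 100 mm with a square cut-out, 64 x 64 mm, sides along its x and y, for the two-winged angel. One of four, two by two (centres 102 mm apart) in a fixed brown wooden case 216 x 216 mm, rim 26 mm above the table. Point: the cut-out's centre on the case floor, 6 mm above the table, where the foot rests; the nest's top is 15 mm higher; z up.
- nest_oblong_floor (a point): Plywood nest 100 x 100 mm with an oblong cut-out, 84 (along its x) x 54 mm, for the ox. One of four, two by two (centres 102 mm apart) in a fixed brown wooden case 216 x 216 mm, rim 26 mm above the table. Point: the cut-out's centre on the case floor, 6 mm above the table, where the foot rests; the nest's top is 15 mm higher; z up.
- nest_small_floor (a point): Plywood nest 100 x 100 mm with a small round cut-out, 54 mm across, for the kneeling figure. One of four, two by two (centres 102 mm apart) in a fixed brown wooden case 216 x 216 mm, rim 26 mm above the table. Point: the cut-out's centre on the case floor, 6 mm above the table, where the foot rests; the nest's top is 15 mm higher; z up.
There are look-alikes about, which are no part of the job. Leave any purple or turquoise look-alike of the part that bears king_mid alone. Leave any blue look-alike of the part that bears blank_mid alone.

How it is judged:
At the end, for the whole second after the job is handed in: Each finished carving stands upright (0.12 rad) and at rest in its own nest, within 13 mm of the cut-out's centre, foot within 4 mm of the case floor: king round, angel square, ox oblong, kneeler small round. Blank and one-winged angel upright within 30 mm of their start (horizontal distance between king_mid and nest_round_floor below 0.013 m and z of king_mid in the frame of nest_round_floor below 0.061 m and angle between each of king_mid, angel_mid, ox_mid, kneeler_mid's own z axis and vertical below 0.12 rad and linear speed of each of king, angel, ox, kneeler below 0.02 m/s and horizontal distance between angel_mid and nest_square_floor below 0.013 m and z of angel_mid in the frame of nest_square_floor below 0.063 m and horizontal distance between ox_mid and nest_oblong_floor below 0.013 m and z of ox_mid in the frame of nest_oblong_floor below 0.037 m and horizontal distance between kneeler_mid and nest_small_floor below 0.013 m and z of kneeler_mid in the frame of nest_small_floor below 0.04 m and distance of each of blank_mid, broken_mid from where it was at the start of the episode below 0.03 m and angle between each of blank_mid, broken_mid's own z axis and vertical below 0.15 rad); the robot touches nothing.
It fails at once if the unfinished blank, which stays, is shifted more than 30 mm or tipped (distance of blank_mid from where it was at the start of the episode above 0.03 m or angle between blank_mid's own z axis and vertical above 0.5 rad).
It fails at once if the angel with the broken wing, which stays, is shifted more than 30 mm or tipped (distance of broken_mid from where it was at the start of the episode above 0.03 m or angle between broken_mid's own z axis and vertical above 0.5 rad).
It fails at once if a finished carving is knocked over (leans more than 45 degrees) (angle between any of king_mid, angel_mid, ox_mid, kneeler_mid's own z axis and vertical above 0.785 rad).
It fails at once if a finished carving is dropped from more than about 30 mm (falls free of the fingers faster than 0.75 m/s) ((linear speed of king above 0.75 m/s and contact force between the fingers and king below 0.3 N) or (linear speed of angel above 0.75 m/s and contact force between the fingers and angel below 0.3 N) or (linear speed of ox above 0.75 m/s and contact force between the fingers and ox below 0.3 N) or (linear speed of kneeler above 0.75 m/s and contact force between the fingers and kneeler below 0.3 N)).
It also fails if it takes over 109 s, if anything falls off the work surface, if the arm or the gripper's body presses on something with over 40 N, if the wrist force passes 120 N, or if a joint passes its speed limit or range.

### The arm

A 7-joint arm with a two-finger parallel gripper is mounted at the origin on the work surface. World frame = base frame: x ahead of the robot, y to its left, z up, the work surface at z = 0. Lengths are in m, angles in rad, forces in N, time in s.
With the tool pointing down it reaches from about 0.4 to 0.9 m from the base axis. Payload 5.5 kg.
Tool frame: the origin (TCP) lies at the very end of the fingers, on their centre line; the grasp point (between the pads) lies 19 mm behind it; z points along the fingers, y is the direction in which the jaws open and shut (so a half turn about z gives the same grasp; the last joint's range is limited). The gripper opens to 85 mm and grips with 20 to 120 N. Pads are 22 mm wide; open, the fingers measure 114 mm over their backs; the gripper's body (76 mm by 85 mm) begins 54 mm behind the grasp point. The pads swing forward as they close: fully open they stand 13 mm farther back than shut.
Start: joints at [1.441, 0.501, -0.427, 1.55, 0.221, 1.138, -0.21], TCP at [0.249, -0.6, 0.231] pointing down, gripper open.
Joint ranges: [-2.88, 2.88], [-0.31, 2.03], [-1.54, 1.56], [0.2, 2.42], [-1.41, 4.55], [0.19, 2.02], [-2.57, 2.57]. Speed limits (rad/s): [2.57, 2.57, 3.14, 3.14, 3.14, 3.14, 3.14].

### API

Orientations are given as a 3x3 rotation matrix whose columns are the frame's x, y, z axes.
In Python, from plant import arm gives the robot as it stands.
- The arm moves only by the tool send_rows, never from a script. Its arguments are lists of equal length, an entry for each row: "travel": the shift along the tool's x, y, z in mm, a list of three; "twist": the turn, a rotation vector about the tool's x, y, z in rad, a list of three. A call has 1 to 5 rows; each row shifts and turns the pose as measured when the row begins, along the tool's axes as they then stand; what a row does not reach is not made up. A row lasts 1/8 s, in which the tool goes at most 62.5 mm and 10.7 degrees, less where a joint would pass 70% of its speed; a pose out of reach is approached as far as the arm can. A call is refused whole if a number of a shift passes 62.5 or a number of a turn 0.188, either way. A call with a gripper value outside its range is refused whole. "claw" is the opening, from 0 (shut) to 1 (fully open), set as the call begins (left out, the last holds). The fingers move at their own pace and stop on an object; "squeeze" is the grip in N (left out, the last holds). Time passes only in rows, so rows that do not move let the fingers close. It gives the time, the measured TCP pose, the force and the opening at its end, in the units of the state.
- arm.read_state(): the state, without advancing time (a new reading comes with each control period).
- arm.get_image(name): name is "scene" or "side" or "wrist"; returns the picture (384x512x3 uint8, red, green, blue); there is no depth.
- arm.camera_info(name): a dict with "K" (3x3 intrinsics, pixels), "D" ([k1, k2, p1, p2, k3] as OpenCV has them; the pictures are not rectified), "xyz" and "attitude" of the camera in the world; the wrist camera has in their place "mount" (4x4, takes a point from camera to tool coordinates, whose origin is the TCP and whose axes are the flange's). Camera axes: x right, y down, z forward; pixel columns grow to the right and rows downward; lengths in m; the calibration is good to about 2 mm. A picture is of the moment at which its call begins: read the wrist's pose just before it. camera_info takes no time and is no camera call.
- arm.close_job(): hands the job in, once; it reports no verdict.
The state is a dict: "time": time; "joint_pos": joint angles; "dq": joint speeds; "joint_torque": joint torques, N m; "tool_pos": TCP position; "tcp_rot": TCP orientation; "ft_force": force on the tool from outside, world axes, zero at the start; "moment": the same for the moment, N m; "width": finger opening in m.
Only numpy, scipy, OpenCV 4.12 (cv2) and the standard library are available. Lean on these libraries where they do the work, as an engineer would, in place of code of your own. Each camera call takes 0.05 s, during which the arm holds its last target.

## Working session

There is one attempt and no reset: what is moved stays moved. The work goes in short steps, Python scripts to look and compute and a tool call to move; the robot and the scene stay as the last step left them, time stands still between calls to the robot, and variables do not carry over. Pictures are saved under pics/ and viewed, and the job is handed in when it is done.

Besides the shell and the picture viewer there is one more tool, called by a JSON object that holds its "method" and its "body". send_rows: Moves the arm, as the interface text tells. Its arguments: {"type":"object","properties":{"travel":{"type":"array"},"twist":{"type":"array"},"claw":{"type":"number"},"squeeze":{"type":"number"}},"required":["travel","twist"]}

```bash
ls; mkdir -p pics; python3 - <<'E'
from plant import arm
import cv2
s=arm.read_state()
for k,v in s.items(): print(k,v)
for n in ["scene","side","wrist"]:
    print(n,arm.camera_info(n))
    im=arm.get_image(n)
    cv2.imwrite(f"pics/{n}0.png",cv2.cvtColor(im,cv2.COLOR_RGB2BGR))
E
```

```text
pics
time 0.0
joint_pos [ 1.44121399  0.50186681 -0.4267726   1.55147187  0.22076702  1.13827576
 -0.21028353]
dq [-9.07825202e-04  1.83446346e-03 -1.97934684e-04  5.19108432e-05
 -7.41510946e-04 -5.85192319e-04 -4.33382053e-04]
joint_torque [ 5.22248556e-04 -5.69532824e+01 -5.81600189e+00 -2.80946571e+01
  1.06706796e-02  1.18438021e-02 -8.57970441e-07]
tool_pos [ 0.24848606 -0.59986857  0.2302367 ]
tcp_rot [[ 9.23830281e-01  3.82801731e-01 -6.67640149e-04]
 [ 3.82802302e-01 -9.23828419e-01  1.85753355e-03]
 [ 9.42821152e-05 -1.97161993e-03 -9.99998052e-01]]
ft_force [-0.302927    0.78285437  0.04806042]
moment [-0.02373707 -0.00979524 -0.03058833]
width 0.08547134404550882
scene {'K': array([[463.93193406,   0.        , 254.67085542],
       [  0.        , 463.93193406, 188.06228281],
       [  0.        ,   0.        ,   1.        ]]), 'D': array([-0.15323218,  0.        ,  0.        ,  0.        ,  0.        ]), 'xyz': array([1.41038406, 0.09873215, 0.90469149]), 'attitude': array([[-0.06056155,  0.70387423, -0.70773821],
       [ 0.99799982,  0.02982116, -0.05574105],
       [-0
[... 381 characters left out ...]
10398192],
       [-0.14630609,  0.64584067, -0.7493226 ],
       [ 0.01035656, -0.75643198, -0.65399037]])}
wrist {'K': array([[318.13469162,   0.        , 254.01227923],
       [  0.        , 318.13469162, 197.67523985],
       [  0.        ,   0.        ,   1.        ]]), 'D': array([0.03097025, 0.        , 0.        , 0.        , 0.        ]), 'mount': array([[ 1.03146211e-05, -9.66004311e-01, -2.58525958e-01,
         6.52365891e-02],
       [ 9.99998504e-01,  4.57168591e-04, -1.66835171e-03,
        -6.82074098e-05],
       [ 1.72982489e-03, -2.58525554e-01,  9.66002870e-01,
        -1.43030210e-01],
       [ 0.00000000e+00,  0.00000000e+00,  0.00000000e+00,
         1.00000000e+00]])}
```

View pics/scene0.png

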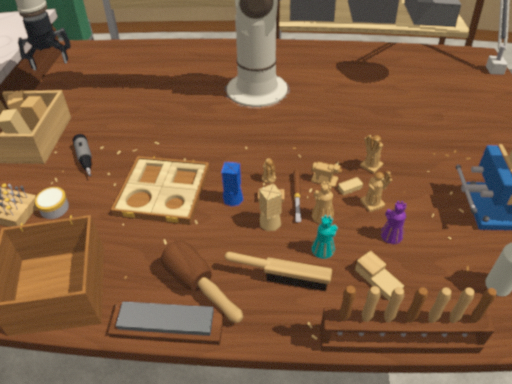

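View pics/side0.png

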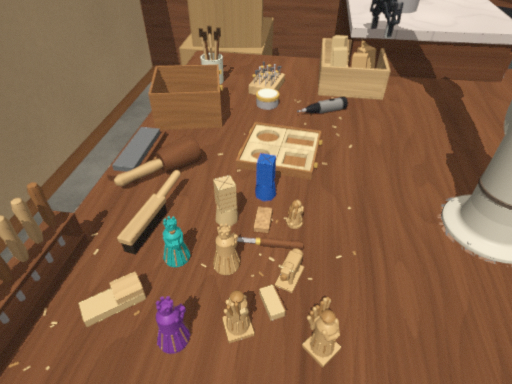

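View pics/wrist0.png

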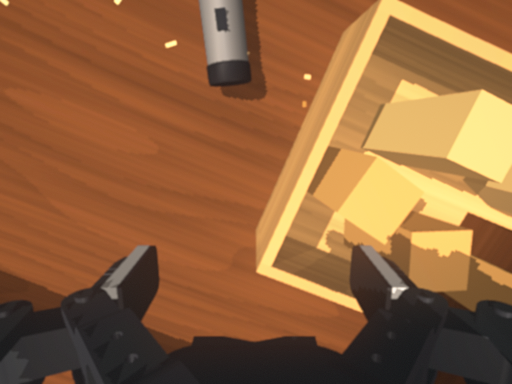

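The scene picture shows the case at about (162,188). The carvings sit around (270–385, 145–225), with blue, teal and purple look-alikes at (232,185), (325,238) and (395,222). I'll enlarge both views.

```bash
cat > h.py <<'E'
import numpy as np, cv2
from plant import arm
def cam(n,s=None):
    c=arm.camera_info(n)
    if n!="wrist": return c["K"],c["D"],np.array(c["attitude"]),np.array(c["xyz"])
    M=c["mount"]; R=s["tcp_rot"]; p=s["tool_pos"]
    return c["K"],c["D"],R@M[:3,:3],R@M[:3,3]+p
def ray(C,uv):
    K,D,R,t=C
    q=cv2.undistortPoints(np.array(uv,float).reshape(-1,1,2),K,D).reshape(-1,2)
    d=np.c_[q,np.ones(len(q))]@R.T
    return t,d
def onplane(C,uv,z):
    t,d=ray(C,uv); return t+d*((z-t[2])/d[:,2])[:,None]
def tri(C1,uv1,C2,uv2):
    t1,d1=ray(C1,[uv1]);t2,d2=ray(C2,[uv2]);d1=d1[0];d2=d2[0]
    A=np.c_[d1,-d2];x=np.linalg.lstsq(A,t2-t1,rcond=None)[0]
    a=t1+x[0]*d1;b=t2+x[1]*d2
    return (a+b)/2,np.linalg.norm(a-b)
def proj(C,P):
    K,D,R,t=C
    P=np.atleast_2d(P)
    return cv2.projectPoints(((P-t)@R).reshape(-1,1,3),np.zeros(3),np.zeros(3),K,D)[0].reshape(-1,2)
def crop(src,x0,y0,x1,y1,f,dst):
    im=cv2.imread(src)[y0:y1,x0:x1]
    im=cv2.resize(im,None,fx=f,fy=f,interpolation=cv2.INTER_CUBIC)
    st=20
    for x in range((x0+st-1)//st*st,x1,st):
        cv2.putText(im,str(x),((x-x0)*f,8),0,.3,(255,255,255),1); cv2.line(im,((x-x0)*f,10),((x-x0)*f,14),(255,255,255),1)
    for y in range((y0+st-1)//st*st,y1,st):
        cv2.putText(im,str(y),(0,(y-y0)*f+3),0,.3,(255,255,255),1)
    cv2.imwrite(dst,im)
E
python3 - <<'E'
from h import *
crop("pics/scene0.png",220,125,410,265,4,"pics/c1.png")
crop("pics/scene0.png",100,140,220,235,6,"pics/c2.png")
crop("pics/side0.png",140,170,350,365,3,"pics/c3.png")
crop("pics/side0.png",220,110,340,210,6,"pics/c4.png")
E
```

```text
(no output)
```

View pics/c1.png

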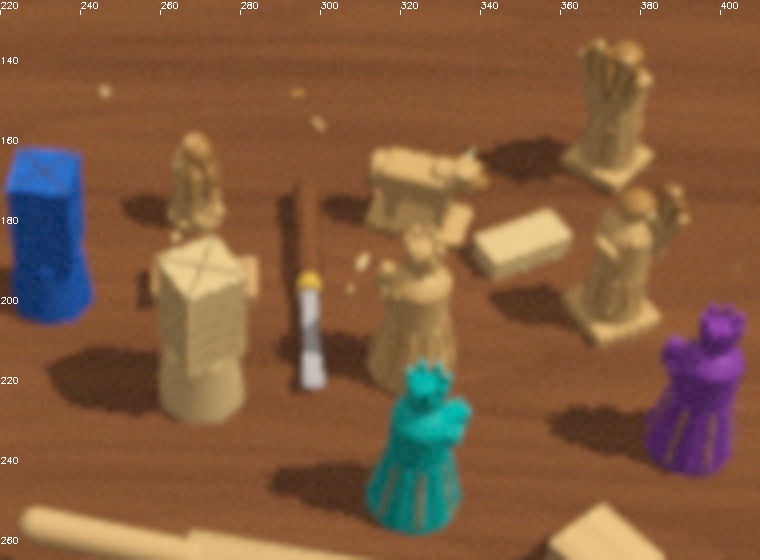

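View pics/c2.png

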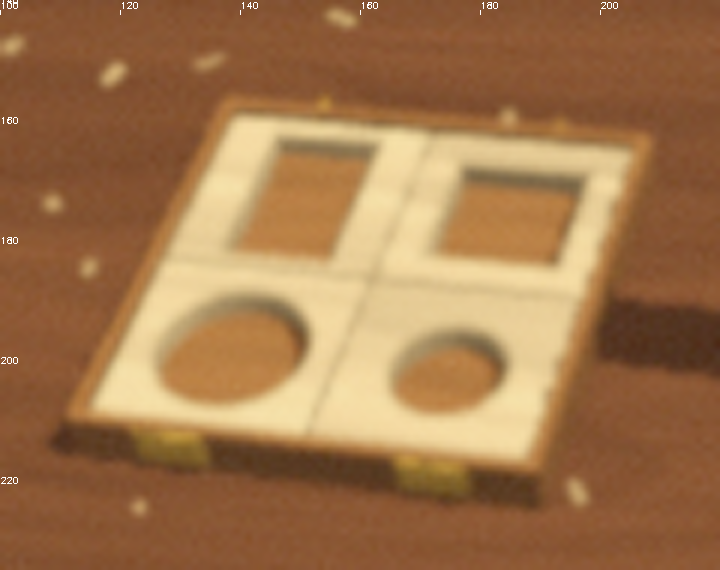

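View pics/c3.png

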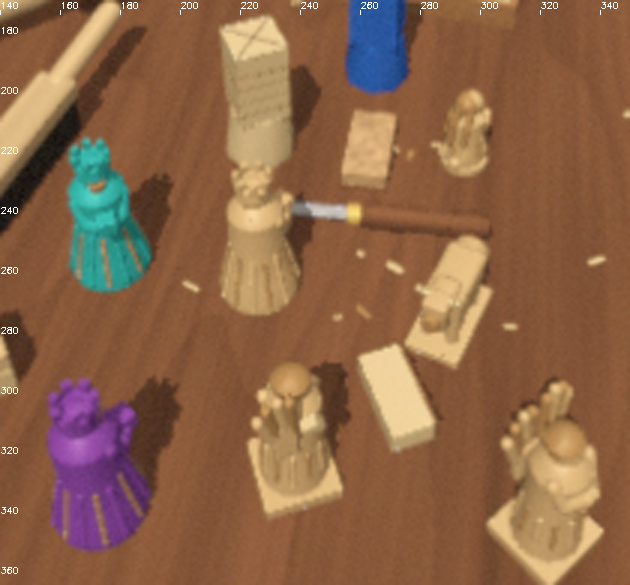

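View pics/c4.png

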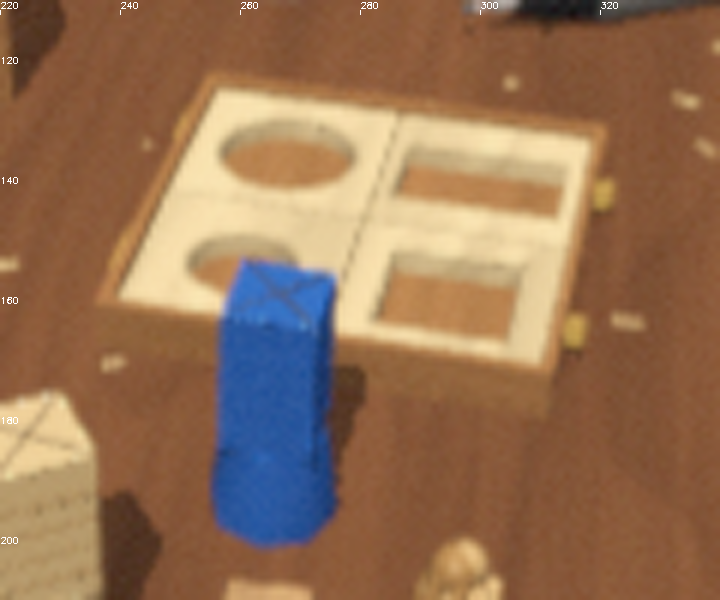

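Candidate list (scene pixels):
- **King:** (322,200), with purple (395,235), teal (325,238) and the blank (270,205) excluded.
- **Angels:** A is (372,165) and B is (375,200). Which one has two wings still has to be decided.
- **Ox:** (323,178).
- **Kneeler:** (268,185).
- **Blanks:** the wood one at (270,205) and the blue one at (232,185).

Next I'll get rough positions.

```bash
python3 - <<'E'
from h import *
C=cam("scene");S=cam("side")
top={ # name: scene px top, side px top
 "king":((324,184),(223,226)),"angelA_head":((375,138),(327,315)),"angelB_head":((376,174),(235,297)),
 "kneel":((267,160),(296,203)),"blank":((269,192),(223,182)),"blue":((232,168),(265,156)),"teal":((326,217),(170,218)),"purple":((399,202),(166,300)),
 "case_c1":((138,156),(315+3,131)),}
for k,(a,b) in top.items(): print(k,*tri(C,a,S,b))
foot={"king":(322,213),"A":(372,165),"B":(374,201),"kneel":(268,179),"blank":(270,222),"ox":(320,183)}
for k,a in foot.items(): print(k,onplane(C,[a],0.01))
# case corners scene, rim z=.026
cs=[(138,157),(207,163),(189,217),(112,209)]
ss=[(320,131),(256,123),(237,160),(311,171)]
print(onplane(C,cs,.026)); print(onplane(S,ss,.026))
# nests centres at z=.021
print(onplane(C,[(153,174),(184.5,176),(139,198),(174,202)],.021))
E
```

```text
king [0.59704303 0.20431228 0.11607554] 0.000598138301851594
angelA_head [0.39435672 0.35652621 0.1031981 ] 6.92855086686793e-05
angelB_head [0.54386557 0.34303576 0.10222985] 0.007591311541337573
kneel [0.45951814 0.06034218 0.06621307] 0.0029644503093465284
blank [0.6272336  0.07108757 0.1138668 ] 0.0006584444963280793
blue [ 0.54797688 -0.02743015  0.12068462] 0.00879521481403746
teal [0.70520832 0.20287508 0.11835059] 0.002169908049727701
purple [0.65138601 0.37860638 0.11780646] 0.0008802092231584834
case_c1 [ 0.41394331 -0.31968352  0.03017527] 0.0015721175684937035
king [[0.59567529 0.20827774 0.01      ]]
A [[0.40231419 0.36159958 0.01      ]]
B [[0.54679532 0.34973536 0.01      ]]
kneel [[0.47386361 0.06293425 0.01      ]]
blank [[0.63229819 0.07444027 0.01      ]]
ox [[0.48378424 0.20739142 0.01      ]]
[[ 0.41257246 -0.32120848  0.026     ]
 [ 0.43162219 -0.11315961  0.026     ]
 [ 0.6389325  -0.13169923  0.026     ]
 [ 0.62131254 -0.34118352  0.026     ]]
[[ 0.40780422 -0.32624884  0.026     ]
 [ 0.61409072 -0.34184886  0.026     ]
 [ 0.63678584 -0.13334612  0.026     ]
 [ 0.42823485 -0.1159243   0.026     ]]
[[ 0.47815652 -0.26204418  0.021     ]
 [ 0.48281654 -0.17041174  0.021     ]
 [ 0.57340338 -0.27990549  0.021     ]
 [ 0.5837128  -0.18161391  0.021     ]]
```

```bash
cat > plan.py <<'E'
import sys,numpy as np
from h import arm
from scipy.spatial.transform import Rotation as Ro
# usage: plan.py x y z yaw [step_mm]   (tool down; tool x axis at world yaw; half-turn reduced)
x,y,z,yaw=map(float,sys.argv[1:5]); st=float(sys.argv[5]) if len(sys.argv)>5 else 55
s=arm.read_state();p=s["tool_pos"];R=s["tcp_rot"]
c,sn=np.cos(yaw),np.sin(yaw)
T=np.array([[c,sn,0],[sn,-c,0],[0,0,-1.]])
rv=Ro.from_matrix(R.T@T).as_rotvec(); d=np.array([x,y,z])-p
n=int(max(np.ceil(np.linalg.norm(d)*1000/st),np.ceil(np.abs(rv).max()/0.175),1))
print("t",round(s["time"],2),"pos",np.round(p,4),"yaw",round(np.arctan2(R[1,0],R[0,0]),4),"n",n,"q",np.round(s["joint_pos"],2),"w",round(s["width"],4),"F",np.round(s["ft_force"],1))
tr=[];tw=[]
for i in range(n):
    Ri=R@Ro.from_rotvec(rv*i/n).as_matrix()
    tr.append([int(round(v)) for v in Ri.T@d/n*1000] if n>1 else [round(v,1) for v in Ri.T@d*1000]); tw.append([round(v,3) for v in rv/n])
for i in range(0,n,5): print("travel",tr[i:i+5]," twist",tw[i:i+5])
E
python3 plan.py .56 -.23 .33 -.09
```

```text
t 0.15 pos [ 0.2486 -0.6     0.2305] yaw 0.3929 n 9 q [ 1.44  0.5  -0.43  1.55  0.22  1.14 -0.21] w 0.0853 F [ 0.5  0.5 -0.3]
travel [[48, -25, -11], [46, -27, -11], [45, -30, -11], [43, -32, -11], [41, -34, -11]]  twist [[np.float64(-0.0), np.float64(0.0), np.float64(0.054)], [np.float64(-0.0), np.float64(0.0), np.float64(0.054)], [np.float64(-0.0), np.float64(0.0), np.float64(0.054)], [np.float64(-0.0), np.float64(0.0), np.float64(0.054)], [np.float64(-0.0), np.float64(0.0), np.float64(0.054)]]
travel [[39, -36, -11], [37, -39, -11], [35, -41, -11], [33, -42, -11]]  twist [[np.float64(-0.0), np.float64(0.0), np.float64(0.054)], [np.float64(-0.0), np.float64(0.0), np.float64(0.054)], [np.float64(-0.0), np.float64(0.0), np.float64(0.054)], [np.float64(-0.0), np.float64(0.0), np.float64(0.054)]]
```

{"method": "send_rows", "body": {"travel": [[48,-25,-11],[46,-27,-11],[45,-30,-11],[43,-32,-11],[41,-34,-11]], "twist": [[0,0,0.054],[0,0,0.054],[0,0,0.054],[0,0,0.054],[0,0,0.054]]}}

```text
time: 0.78
tool_pos: [0.4213, -0.3942, 0.2834]
tcp_rot: [[0.995, 0.102, -0.005], [0.102, -0.995, 0.005], [-0.004, -0.005, -1.0]]
ft_force: [0.9, -0.4, -0.3]
width: 0.0854
```

```bash
sed -i 's/round(v,3) for v in rv/float(round(v,3)) for v in rv/; s/\[round(v,1) for/[float(round(v,1)) for/' plan.py; python3 plan.py .56 -.23 .33 -.09
```

```text
t 0.78 pos [ 0.4213 -0.3942  0.2834] yaw 0.1019 n 4 q [ 1.09  0.33 -0.48  1.67  0.16  1.18 -0.9 ] w 0.0854 F [ 0.9 -0.4 -0.3]
travel [[39, -37, -12], [37, -39, -12], [35, -41, -12], [33, -42, -12]]  twist [[-0.001, 0.001, 0.048], [-0.001, 0.001, 0.048], [-0.001, 0.001, 0.048], [-0.001, 0.001, 0.048]]
```

{"method": "send_rows", "body": {"travel": [[39,-37,-12],[37,-39,-12],[35,-41,-12],[33,-42,-12],[0,0,0]], "twist": [[0,0.001,0.048],[0,0.001,0.048],[0,0.001,0.048],[0,0.001,0.048],[0,0,0]]}}

```text
time: 1.4
tool_pos: [0.5677, -0.2192, 0.3335]
tcp_rot: [[0.996, -0.088, 0.001], [-0.088, -0.996, 0.007], [0.001, -0.007, -1.0]]
ft_force: [-0.7, 0.4, -0.5]
width: 0.0854
```

```bash
cat > snap.py <<'E'
import sys,pickle
from h import *
n=sys.argv[1]
s=arm.read_state(); im=arm.get_image("wrist")
cv2.imwrite(f"pics/{n}.png",cv2.cvtColor(im,cv2.COLOR_RGB2BGR)); pickle.dump(s,open(f"pics/{n}.pkl","wb"))
print(round(s["time"],2),np.round(s["tool_pos"],4),np.round(s["dq"],3).tolist())
E
python3 snap.py w1; python3 plan.py .56 -.0 .33 -.09
```

```text
1.4 [ 0.5677 -0.2192  0.3335] [0.037, 0.003, 0.067, 0.028, 0.037, 0.009, 0.012]
t 1.45 pos [ 0.5658 -0.2223  0.3327] yaw -0.0919 n 5 q [ 0.74  0.36 -0.54  1.53  0.19  1.3  -1.48] w 0.0857 F [-0.2  0.  -0.1]
travel [[-5, -44, 1], [-5, -44, 1], [-5, -44, 1], [-5, -44, 1], [-5, -44, 1]]  twist [[-0.001, 0.0, -0.0], [-0.001, 0.0, -0.0], [-0.001, 0.0, -0.0], [-0.001, 0.0, -0.0], [-0.001, 0.0, -0.0]]
```

View pics/w1.png

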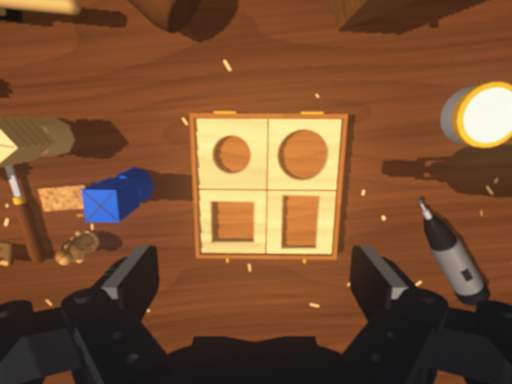

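The whole case shows in the wrist view, with corners near (192,115), (347,115), (338,258) and (196,258). The arm was still settling, so I'll retake the picture and measure.

```bash
python3 snap.py w2; cat > casem.py <<'E'
import sys,pickle
from h import *
n=sys.argv[1]; s=pickle.load(open(f"pics/{n}.pkl","rb")); im=cv2.imread(f"pics/{n}.png"); C=cam("wrist",s)
hsv=cv2.cvtColor(im,cv2.COLOR_BGR2HSV)
x0,y0,x1,y1=map(int,sys.argv[2:6])
m=((hsv[...,2]>175)&(hsv[...,1]<165)).astype(np.uint8)*255
mm=np.zeros_like(m); mm[y0:y1,x0:x1]=m[y0:y1,x0:x1]
mm=cv2.morphologyEx(mm,cv2.MORPH_CLOSE,np.ones((3,3)))
cs,h=cv2.findContours(mm,cv2.RETR_CCOMP,cv2.CHAIN_APPROX_NONE)
for c,hh in zip(cs,h[0]):
    a=cv2.contourArea(c)
    if a<300: continue
    P=onplane(C,c.reshape(-1,2).astype(float),0.021)[:,:2].astype(np.float32)
    r=cv2.minAreaRect(P*1000); M=cv2.moments(P*1000)
    print("hole" if hh[3]>=0 else "outer",a,"px",np.round(c.reshape(-1,2).mean(0),1),"cent",round(M['m10']/M['m00'],1),round(M['m01']/M['m00'],1),"rect",[np.round(v,1) for v in r], "circR",np.round(cv2.minEnclosingCircle(P*1000)[1],1))
cv2.imwrite(f"pics/{n}_m.png",mm)
E
python3 casem.py w2 180 100 360 270
```

```text
1.45 [ 0.5658 -0.2223  0.3327] [0.05, 0.002, 0.053, 0.024, 0.018, 0.001, 0.021]
outer 18784.0 px [265.  181.9] cent 522.5 -231.9 rect [array([ 522.1, -231.5]), array([204.1, 204.4]), np.float64(84.6)] circR 142.7
hole 1681.5 px [229.5 219.9] cent 476.8 -175.1 rect [array([ 476.9, -174.8]), array([64.7, 63.7]), np.float64(84.8)] circR 43.8
hole 1770.0 px [296.2 220.8] cent 467.6 -275.3 rect [array([ 467.5, -275.4]), array([52.9, 82.8]), np.float64(84.8)] circR 47.9
hole 1078.5 px [228.3 152.3] cent 578.3 -184.2 rect [array([ 578.1, -184.4]), array([53. , 52.6]), np.float64(84.4)] circR 27.3
hole 1861.0 px [299.3 152.1] cent 569.1 -284.6 rect [array([ 569.7, -284.9]), array([67.6, 69.9]), np.float64(40.1)] circR 36.0
```

View pics/w2_m.png

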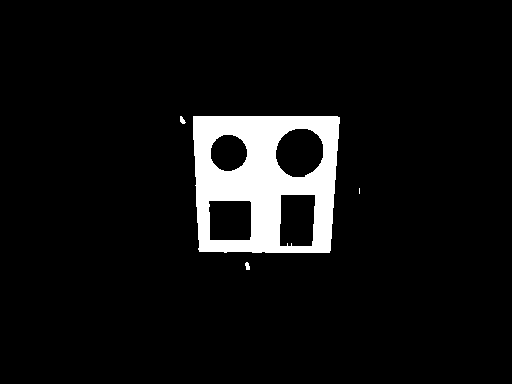

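Cut-out sizes match at z = 21 mm and the case yaw is about -0.092. Now over to the carvings.

```bash
python3 plan.py .56 .10 .36 0 60
```

```text
t 1.5 pos [ 0.5644 -0.2247  0.332 ] yaw -0.0951 n 6 q [ 0.74  0.36 -0.54  1.53  0.19  1.3  -1.48] w 0.0855 F [-0.7 -0.4 -0.9]
travel [[-6, -54, -4], [-5, -54, -4], [-4, -54, -5], [-3, -54, -5], [-2, -54, -5]]  twist [[-0.001, 0.0, -0.016], [-0.001, 0.0, -0.016], [-0.001, 0.0, -0.016], [-0.001, 0.0, -0.016], [-0.001, 0.0, -0.016]]
travel [[-2, -54, -5]]  twist [[-0.001, 0.0, -0.016]]
```

{"method": "send_rows", "body": {"travel": [[-6,-54,-4],[-5,-54,-4],[-4,-54,-5],[-3,-54,-5],[-2,-50,-5]], "twist": [[0,0,-0.016],[0,0,-0.016],[0,0,-0.016],[0,0,-0.016],[0,0,-0.016]]}}

```text
time: 2.12
tool_pos: [0.5593, 0.0298, 0.3514]
tcp_rot: [[0.999, -0.041, -0.011], [-0.041, -0.999, -0.002], [-0.011, 0.002, -1.0]]
ft_force: [0.3, 0.2, 0.1]
width: 0.0858
```

{"method": "send_rows", "body": {"travel": [[-2,-40,-5],[0,0,0],[0,0,0],[0,0,0]], "twist": [[0,0,-0.016],[0,0,0],[0,0,0],[0,0,0]]}}

```text
time: 2.62
tool_pos: [0.5579, 0.0665, 0.355]
tcp_rot: [[0.999, -0.029, -0.013], [-0.029, -1.0, -0.004], [-0.013, 0.005, -1.0]]
ft_force: [0.2, -0.3, 0.6]
width: 0.0856
```

```bash
python3 snap.py w3; python3 plan.py .52 .26 .36 0 60
```

```text
2.62 [0.5579 0.0665 0.355 ] [0.023, 0.002, 0.017, 0.007, 0.008, 0.0, 0.004]
t 2.67 pos [0.5579 0.066  0.3549] yaw -0.0296 n 4 q [ 0.39  0.29 -0.69  1.6   0.19  1.34 -1.93] w 0.0856 F [ 0.8 -0.2  0.5]
travel [[-11, -48, -1], [-11, -48, -1], [-10, -48, -1], [-10, -48, -1]]  twist [[0.001, 0.003, -0.007], [0.001, 0.003, -0.007], [0.001, 0.003, -0.007], [0.001, 0.003, -0.007]]
```

View pics/w3.png

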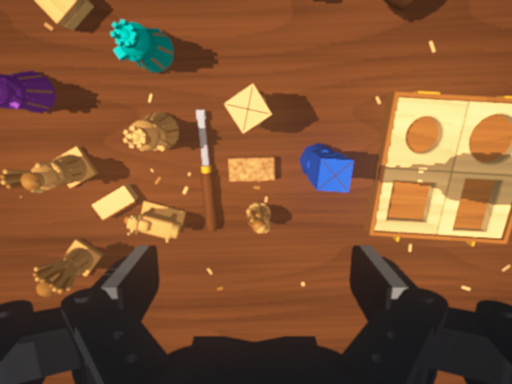

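The wrist view shows the kneeler at (259,217), king (152,133), ox (155,222), the two-angel candidates at (50,178) and (68,268), and the blank at (248,108). Next view.

{"method": "send_rows", "body": {"travel": [[-11,-48,-1],[-11,-48,-1],[-10,-48,-1],[-10,-48,-1],[0,0,0]], "twist": [[0,0.003,-0.007],[0,0.003,-0.007],[0,0.003,-0.007],[0,0.003,-0.007],[0,0,0]]}}

```text
time: 3.3
tool_pos: [0.523, 0.2547, 0.3565]
tcp_rot: [[1.0, -0.018, -0.003], [-0.018, -1.0, -0.007], [-0.003, 0.007, -1.0]]
ft_force: [0.5, -0.6, 0.7]
width: 0.0854
```

{"method": "send_rows", "body": {"travel": [[0,0,0],[0,0,0]], "twist": [[0,0,0],[0,0,0]]}}

```text
time: 3.55
tool_pos: [0.5243, 0.2516, 0.3558]
tcp_rot: [[1.0, -0.022, -0.003], [-0.022, -1.0, -0.009], [-0.003, 0.009, -1.0]]
ft_force: [-0.5, -1.0, -0.2]
width: 0.0851
```

```bash
python3 casem.py w3 370 80 512 250; python3 snap.py w4;  python3 - <<'E'
from h import *
crop("pics/w3.png",0,90,290,300,2,"pics/c5.png")
crop("pics/w4.png",100,60,512,360,1,"pics/c6.png")
E
```

```text
outer 13248.5 px [460.2 173. ] cent 519.8 -209.2 rect [array([ 522.2, -231.6]), array([204.8, 205.7]), np.float64(84.6)] circR 142.3
hole 1491.0 px [409.2 199.5] cent 478.7 -171.1 rect [array([ 477.9, -174.9]), array([66.7, 67.1]), np.float64(84.3)] circR 45.1
hole 870.5 px [421.8 134.2] cent 579.0 -180.2 rect [array([ 578.9, -180. ]), array([46.2, 48.1]), np.float64(47.7)] circR 26.4
3.55 [0.5243 0.2516 0.3558] [0.017, 0.003, 0.015, 0.0, 0.01, 0.003, 0.004]
```

View pics/w4.png

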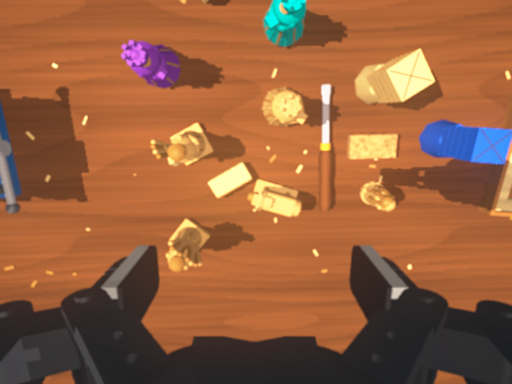

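```bash
python3 - <<'E'
from h import *
crop("pics/w4.png",130,75,330,285,3,"pics/c6.png")
crop("pics/w4.png",330,35,450,225,3,"pics/c7.png")
crop("pics/w3.png",0,90,200,300,3,"pics/c5.png")
E
```

```text
(no output)
```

View pics/c6.png

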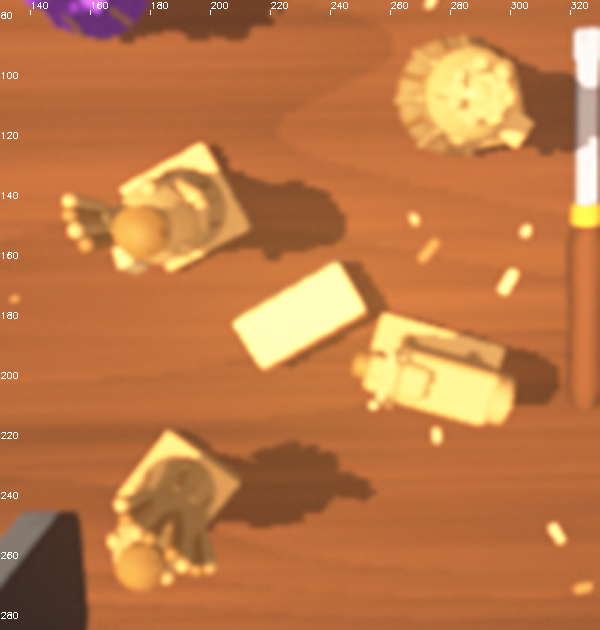

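View pics/c5.png

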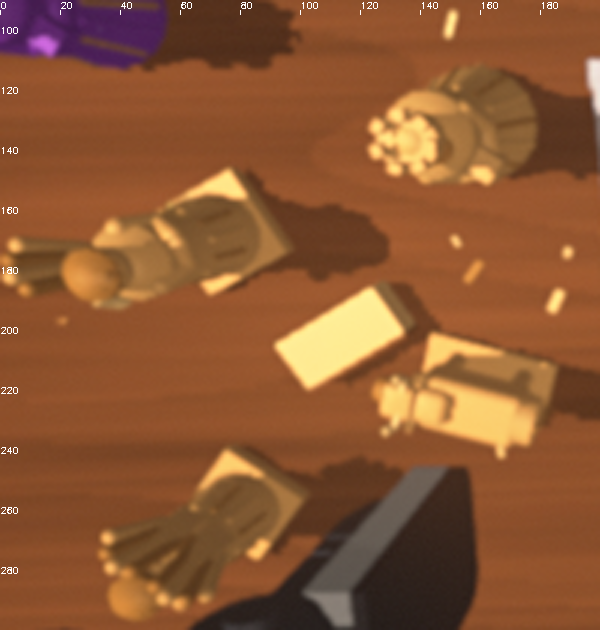

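View pics/c7.png

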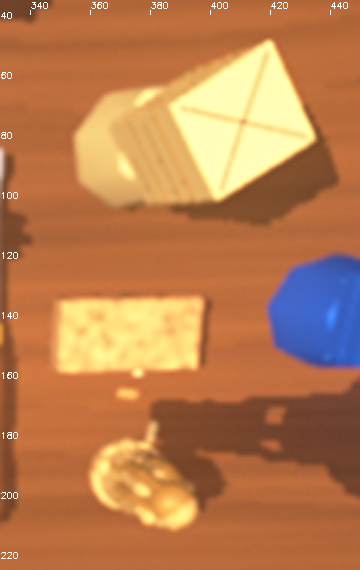

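The crops settle the choice. Angel A (w4 pixel 180,245; x≈0.40, y≈0.36) has two wings spread behind its head. Angel B (180,145) has only one wing at the left, so it stays. The crowned king is at (283,107) and the blank at (410,80) has the pencilled cross. I'll close in on the kneeler first.

```bash
python3 plan.py .43 .065 .22 0.1 55
```

```text
t 3.6 pos [0.5245 0.2511 0.3558] yaw -0.023 n 5 q [ 0.09  0.34 -0.76  1.55  0.24  1.35 -2.29] w 0.0858 F [ 0.2 -0.3 -0.5]
travel [[-18, 37, 28], [-19, 37, 27], [-20, 37, 27], [-21, 36, 27], [-22, 36, 27]]  twist [[0.002, 0.001, -0.025], [0.002, 0.001, -0.025], [0.002, 0.001, -0.025], [0.002, 0.001, -0.025], [0.002, 0.001, -0.025]]
```

{"method": "send_rows", "body": {"travel": [[-18,37,28],[-19,37,27],[-20,37,27],[-21,36,27],[-22,36,27]], "twist": [[0.002,0.001,-0.025],[0.002,0.001,-0.025],[0.002,0.001,-0.025],[0.002,0.001,-0.025],[0.002,0.001,-0.025]]}}

```text
time: 4.22
tool_pos: [0.4306, 0.0573, 0.2186]
tcp_rot: [[0.995, 0.099, 0.009], [0.099, -0.995, 0.004], [0.009, -0.003, -1.0]]
ft_force: [0.4, -0.3, 0.1]
width: 0.0856
```

{"method": "send_rows", "body": {"travel": [[0,0,0],[0,0,0],[0,0,0]], "twist": [[0,0,0],[0,0,0],[0,0,0]]}}

```text
time: 4.6
tool_pos: [0.4294, 0.0525, 0.2179]
tcp_rot: [[0.996, 0.089, 0.006], [0.089, -0.996, 0.001], [0.007, -0.001, -1.0]]
ft_force: [0.6, -0.1, 0.6]
width: 0.0855
```

```bash
python3 snap.py w5;  python3 - <<'E'
from h import *
import pickle
s=pickle.load(open("pics/w5.pkl","rb"));C=cam("wrist",s)
x,y=proj(C,[.468,.062,.02])[0].astype(int);print(x,y)
crop("pics/w5.png",x-90,max(y-75,0),x+90,y+75,4,"pics/c8.png")
E
```

```text
4.6 [0.4294 0.0525 0.2179] [-0.006, -0.005, -0.0, -0.017, -0.004, -0.003, -0.002]
249 138
```

View pics/w5.png

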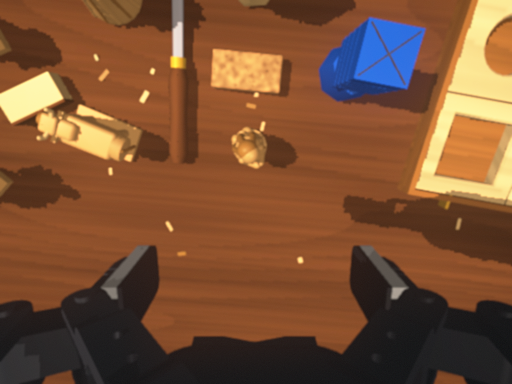

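View pics/c8.png

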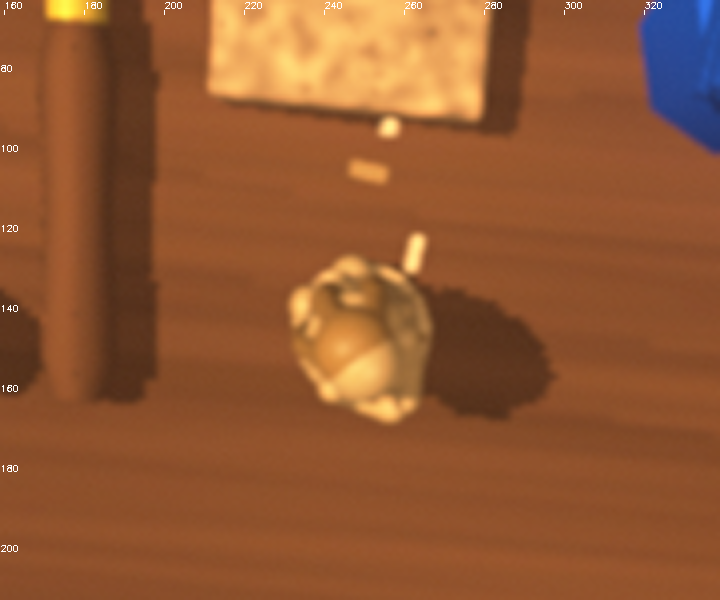

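```bash
python3 - <<'E'
from h import *
a=cv2.imread("pics/scene0.png")[150:190,248:292]; b=cv2.imread("pics/side0.png")[192:236,274:318]
c=cv2.imread("pics/w5.png")[118:178,219:279]
o=[cv2.resize(i,(390,390),interpolation=cv2.INTER_CUBIC) for i in (a,b)]
cv2.imwrite("pics/c9.png",np.hstack(o)); cv2.imwrite("pics/c10.png",cv2.resize(c,(560,560),interpolation=cv2.INTER_CUBIC))
E
```

```text
(no output)
```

View pics/c9.png

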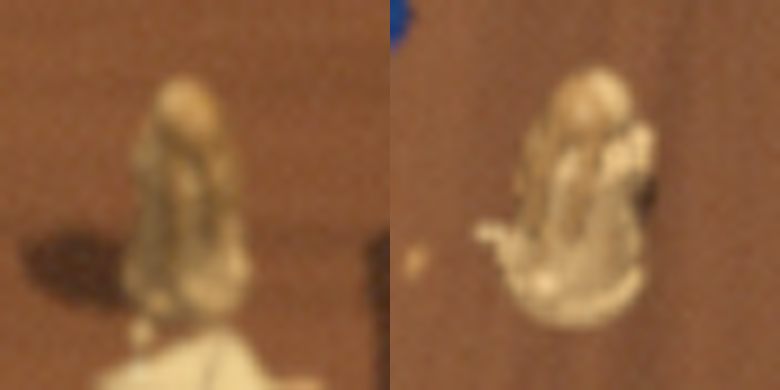

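View pics/c10.png

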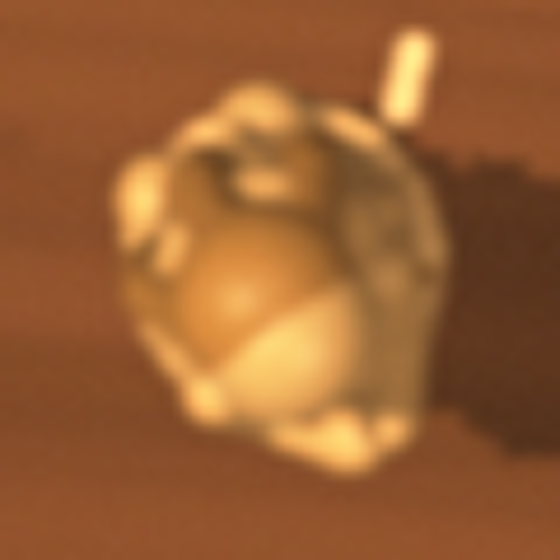

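Kneeler is at wrist pixel (249,144) with its veil towards up-left and its praying hands at (256,166). It therefore faces image down-right, so the grip yaw is about 0.6. Cross-checking its position from several views.

```bash
python3 - <<'E'
from h import *
import pickle
L=lambda n:cam("wrist",pickle.load(open(f"pics/{n}.pkl","rb")))
C=cam("scene");S=cam("side")
W5=L("w5");W4=L("w4")
print("w5 foot",onplane(W5,[(249.5,144)],.004))
# foot bottom edges: scene left/right ext -> kneeler foot
print("scene foot ctr",onplane(C,[(248+190/390*44,150+275/390*40)],.006))
print("side foot ctr",onplane(S,[(274+575/390*44,192+275/390*44)],.006))
# head top from views
h5=(219+268/9.33,118+300/9.33); hs=(248+187/390*44,150+85/390*40); hd=(274+600/390*44,192+80/390*44)
print(tri(W5,h5,C,hs),tri(W5,h5,S,hd))
h4=(388,205); f4=(374,193)
print("w4 foot",onplane(W4,[f4],.004), tri(W5,h5,W4,h4))
E
```

```text
w5 foot [[0.46133375 0.06121719 0.004     ]]
scene foot ctr [[0.46627706 0.06667393 0.006     ]]
side foot ctr [[0.35384457 0.05091864 0.006     ]]
(array([0.46202339, 0.0635239 , 0.07475454]), np.float64(0.003590726230090556)) (array([0.41216029, 0.06520339, 0.08720488]), np.float64(0.10227708143072654))
w4 foot [[0.45874061 0.05839302 0.004     ]] (array([0.45991216, 0.06250666, 0.06956165]), np.float64(0.00355366758221521))
```

```bash
python3 - <<'E'
from h import *
import pickle
L=lambda n:cam("wrist",pickle.load(open(f"pics/{n}.pkl","rb")))
print("handle end, cork corners",onplane(L("w5"),[(178,163),(213,88),(280,92)],.01))
E
python3 plan.py .462 .062 .12 .6 
```

```text
handle end, cork corners [[0.43393679 0.13828301 0.01      ]
 [0.51591462 0.10403078 0.01      ]
 [0.51826099 0.03396779 0.01      ]]
t 4.65 pos [0.4297 0.0528 0.218 ] yaw 0.0899 n 3 q [ 0.49  0.14 -0.72  2.08  0.11  0.95 -1.77] w 0.0858 F [ 0.9  0.4 -0.4]
travel [[11, -2, 33], [11, 0, 33], [11, 2, 33]]  twist [[0.0, -0.002, -0.17], [0.0, -0.002, -0.17], [0.0, -0.002, -0.17]]
```

{"method": "send_rows", "body": {"travel": [[11,-2,33],[11,0,33],[11,2,33],[0,0,0],[0,0,0]], "twist": [[0,0,-0.17],[0,0,-0.17],[0,0,-0.17],[0,0,0],[0,0,0]], "claw": 0.65}}

```text
time: 5.28
tool_pos: [0.4694, 0.0669, 0.1208]
tcp_rot: [[0.816, 0.578, 0.016], [0.578, -0.816, 0.005], [0.016, 0.006, -1.0]]
ft_force: [-0.9, 0.2, 0.6]
width: 0.0558
```

```bash
python3 snap.py w6; python3 plan.py .462 .062 .022 .6 25
```

```text
5.28 [0.4694 0.0669 0.1208] [-0.007, 0.013, 0.001, -0.001, -0.0, 0.004, 0.002]
t 5.33 pos [0.4694 0.0667 0.1209] yaw 0.6165 n 4 q [ 0.43  0.4  -0.73  2.08  0.38  0.78 -1.49] w 0.0554 F [ 0.7 -0.3 -0.5]
travel [[-3, 0, 25], [-2, 0, 25], [-2, 0, 25], [-2, 0, 25]]  twist [[0.001, -0.004, 0.004], [0.001, -0.004, 0.004], [0.001, -0.004, 0.004], [0.001, -0.004, 0.004]]
```

View pics/w6.png

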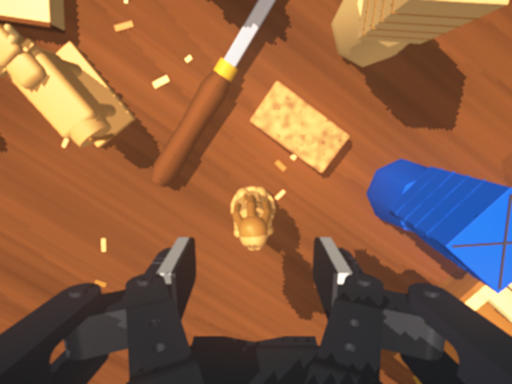

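The kneeler at (253,218) is centred between the fingers and symmetric about the tool x axis, so the yaw is right. Going down to grasp.

{"method": "send_rows", "body": {"travel": [[-3,0,25],[-2,0,25],[-2,0,25],[-2,0,24],[0,0,0]], "twist": [[0,-0.004,0],[0,-0.004,0],[0,-0.004,0],[0,-0.004,0],[0,0,0]]}}

```text
time: 5.95
tool_pos: [0.4701, 0.0606, 0.0279]
tcp_rot: [[0.822, 0.569, 0.019], [0.569, -0.822, -0.009], [0.011, 0.018, -1.0]]
ft_force: [-0.1, 1.7, 0.7]
width: 0.0554
```

```bash
python3 snap.py w7; python3 plan.py .462 .062 .022 .6 25
```

```text
5.95 [0.4701 0.0606 0.0279] [0.009, -0.046, -0.021, -0.022, -0.014, 0.008, 0.003]
t 6.0 pos [0.4712 0.061  0.0288] yaw 0.6058 n 1 q [ 0.3   0.55 -0.59  2.13  0.57  0.6  -1.66] w 0.0552 F [0.2 0.7 0.3]
travel [[-7.0, -6.2, 6.6]]  twist [[0.019, -0.013, 0.006]]
```

View pics/w7.png

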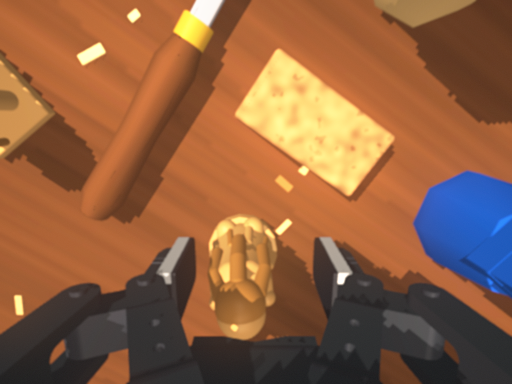

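The kneeler at (243,270) sits left of the finger centre (254), which agrees with the computed correction.

{"method": "send_rows", "body": {"travel": [[-7,-6,6],[0,0,0]], "twist": [[0.019,-0.013,0],[0,0,0]]}}

```text
time: 6.25
tool_pos: [0.4634, 0.062, 0.0248]
tcp_rot: [[0.823, 0.568, 0.003], [0.568, -0.823, 0.0], [0.002, 0.001, -1.0]]
ft_force: [0.1, -0.4, 0.3]
width: 0.0553
```

```bash
python3 snap.py w8; python3 plan.py .462 .062 .022 .6 25
```

```text
6.25 [0.4634 0.062  0.0248] [0.005, -0.025, -0.012, -0.02, -0.002, -0.002, -0.001]
t 6.3 pos [0.4641 0.0622 0.0251] yaw 0.6047 n 1 q [ 0.31  0.56 -0.59  2.13  0.55  0.6  -1.65] w 0.0553 F [ 0.2  0.8 -0.2]
travel [[-1.9, -1.1, 3.1]]  twist [[0.002, -0.004, 0.005]]
```

View pics/w8.png

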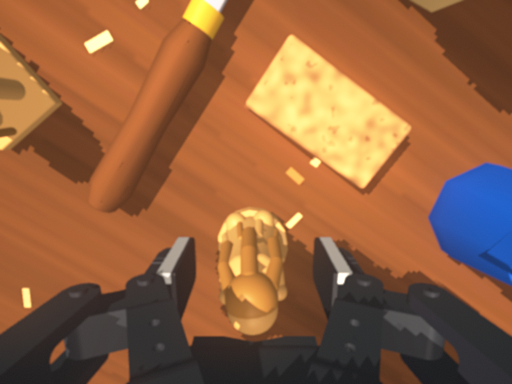

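Centred at column 252 now. Closing.

{"method": "send_rows", "body": {"travel": [[-2,-1,3],[0,0,0],[0,0,0],[0,0,0],[0,0,0]], "twist": [[0,0,0],[0,0,0],[0,0,0],[0,0,0],[0,0,0]], "claw": 0, "squeeze": 40}}

```text
time: 6.92
tool_pos: [0.4624, 0.0618, 0.0226]
tcp_rot: [[0.823, 0.568, 0.005], [0.568, -0.823, 0.0], [0.005, 0.003, -1.0]]
ft_force: [0.0, -0.7, 0.0]
width: 0.0269
```

```bash
python3 snap.py w9; python3 plan.py .462 .062 .16 .6 40
```

```text
6.92 [0.4624 0.0618 0.0226] [0.0, -0.001, -0.002, -0.001, -0.0, -0.0, -0.001]
t 6.97 pos [0.4624 0.0618 0.0226] yaw 0.6042 n 4 q [ 0.3   0.56 -0.59  2.13  0.56  0.59 -1.66] w 0.0264 F [ 0.2 -0.6 -0.6]
travel [[0, 0, -34], [0, 0, -34], [0, 0, -34], [0, 0, -34]]  twist [[0.001, -0.001, 0.001], [0.001, -0.001, 0.001], [0.001, -0.001, 0.001], [0.001, -0.001, 0.001]]
```

View pics/w9.png

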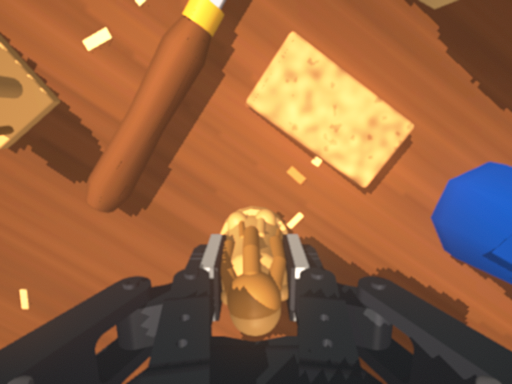

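The kneeler is gripped (27 mm, pads on the body). Lifting, then to the small round nest at (0.578,-0.186).

{"method": "send_rows", "body": {"travel": [[0,0,-30],[0,0,-40],[0,0,-40],[0,0,-45],[0,0,0]], "twist": [[0,0,0],[0,0,0],[0,0,0],[0,0,0],[0,0,0]]}}

```text
time: 7.6
tool_pos: [0.4608, 0.062, 0.1812]
tcp_rot: [[0.822, 0.569, 0.003], [0.569, -0.822, 0.001], [0.002, 0.001, -1.0]]
ft_force: [0.5, -1.1, 0.1]
width: 0.027
```

```bash
python3 plan.py .578 -.1855 .19 .3 45
```

```text
t 7.6 pos [0.4608 0.062  0.1812] yaw 0.6053 n 7 q [ 0.51  0.29 -0.81  2.04  0.27  0.91 -1.4 ] w 0.027 F [ 0.5 -1.1  0.1]
travel [[-6, 39, -1], [-5, 39, -1], [-3, 39, -1], [-1, 39, -1], [0, 39, -1]]  twist [[0.0, -0.0, 0.044], [0.0, -0.0, 0.044], [0.0, -0.0, 0.044], [0.0, -0.0, 0.044], [0.0, -0.0, 0.044]]
travel [[2, 39, -1], [4, 39, -1]]  twist [[0.0, -0.0, 0.044], [0.0, -0.0, 0.044]]
```

{"method": "send_rows", "body": {"travel": [[-6,39,-2],[-5,39,-2],[-3,39,-1],[-1,39,-1],[0,39,-1]], "twist": [[0,0,0.044],[0,0,0.044],[0,0,0.044],[0,0,0.044],[0,0,0.044]]}}

```text
time: 8.22
tool_pos: [0.5431, -0.1169, 0.1845]
tcp_rot: [[0.926, 0.377, -0.003], [0.377, -0.926, 0.001], [-0.002, -0.002, -1.0]]
ft_force: [0.9, -0.3, -0.2]
width: 0.0269
```

{"method": "send_rows", "body": {"travel": [[2,39,-1],[4,25,-1],[0,0,0],[0,0,0]], "twist": [[0,0,0.044],[0,0,0.044],[0,0,0],[0,0,0]]}}

```text
time: 8.72
tool_pos: [0.5695, -0.179, 0.1801]
tcp_rot: [[0.958, 0.287, -0.011], [0.287, -0.958, 0.002], [-0.01, -0.005, -1.0]]
ft_force: [0.9, -0.2, -1.2]
width: 0.0267
```

```bash
python3 snap.py w10; python3 plan.py .578 -.1855 .08 .3 45
```

```text
8.72 [ 0.5695 -0.179   0.1801] [0.0, 0.012, 0.008, -0.002, 0.009, -0.003, -0.004]
t 8.78 pos [ 0.5694 -0.1792  0.1802] yaw 0.2911 n 3 q [ 0.71  0.5  -0.6   1.72  0.32  1.03 -1.28] w 0.0264 F [-0.3  0.9 -0.8]
travel [[2, 3, 33], [2, 3, 33], [2, 3, 33]]  twist [[-0.002, 0.003, -0.003], [-0.002, 0.003, -0.003], [-0.002, 0.003, -0.003]]
```

View pics/w10.png

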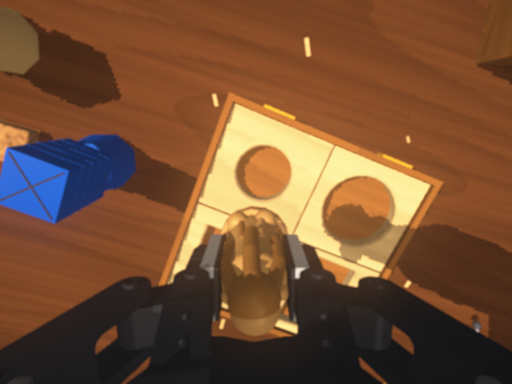

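The case is clear below with the small hole at (264,172) and the large round at (359,209). Remeasuring the holes from here.

```bash
python3 casem.py w10 160 90 450 230; python3 casem.py w10 225 135 310 205
```

```text
outer 15545.0 px [301.5 185.6] cent 579.1 -208.8 rect [array([ 558.4, -234.3]), array([203.2, 132.5]), np.float64(84.6)] circR 120.1
hole 2228.0 px [262.3 171.8] cent 579.4 -182.9 rect [array([ 579.2, -183. ]), array([50.8, 52.8]), np.float64(60.6)] circR 27.0
outer 5796.0 px [267.  169.5] cent 581.8 -186.9 rect [array([ 582.2, -187.1]), array([67.1, 83. ]), np.float64(16.8)] circR 52.7
hole 2228.0 px [262.3 171.8] cent 579.4 -182.9 rect [array([ 579.2, -183. ]), array([50.8, 52.8]), np.float64(60.6)] circR 27.0
```

```bash
python3 plan.py .5785 -.1845 .06 .3 40
```

```text
t 8.78 pos [ 0.5694 -0.1792  0.1802] yaw 0.2911 n 4 q [ 0.71  0.5  -0.6   1.72  0.32  1.03 -1.28] w 0.0264 F [-0.3  0.9 -0.8]
travel [[2, 2, 30], [2, 2, 30], [2, 2, 30], [2, 2, 30]]  twist [[-0.001, 0.002, -0.002], [-0.001, 0.002, -0.002], [-0.001, 0.002, -0.002], [-0.001, 0.002, -0.002]]
```

{"method": "send_rows", "body": {"travel": [[2,2,30],[2,2,30],[2,2,28],[2,2,20],[0,0,0]], "twist": [[0,0.002,0],[0,0.002,0],[0,0.002,0],[0,0.002,0],[0,0,0]]}}

```text
time: 9.4
tool_pos: [0.5783, -0.1781, 0.07]
tcp_rot: [[0.955, 0.296, -0.002], [0.296, -0.955, 0.005], [-0.001, -0.005, -1.0]]
ft_force: [-0.1, -0.0, 0.6]
width: 0.0268
```

```bash
python3 plan.py .5785 -.1845 .0295 .3 15
```

```text
t 9.4 pos [ 0.5783 -0.1781  0.07  ] yaw 0.3009 n 3 q [ 0.65  0.65 -0.53  1.78  0.42  0.84 -1.35] w 0.0268 F [-0.1 -0.   0.6]
travel [[-1, 2, 13], [-1, 2, 13], [-1, 2, 13]]  twist [[-0.002, 0.0, 0.0], [-0.002, 0.0, 0.0], [-0.002, 0.0, 0.0]]
```

{"method": "send_rows", "body": {"travel": [[-1,3,5],[-1,3,5],[0,0,10],[0,0,0]], "twist": [[-0.002,0,0],[-0.002,0,0],[-0.002,0,0],[0,0,0]]}}

```text
time: 9.9
tool_pos: [0.58, -0.185, 0.0515]
tcp_rot: [[0.955, 0.297, 0.004], [0.297, -0.955, -0.003], [0.003, 0.004, -1.0]]
ft_force: [0.3, -0.5, 0.4]
width: 0.0267
```

```bash
python3 plan.py .5785 -.1845 .0295 .3 15
```

```text
t 9.9 pos [ 0.58   -0.185   0.0515] yaw 0.3013 n 2 q [ 0.65  0.68 -0.52  1.78  0.45  0.8  -1.36] w 0.0267 F [ 0.3 -0.5  0.4]
travel [[-1, -1, 11], [-1, 0, 11]]  twist [[0.002, -0.001, 0.001], [0.002, -0.001, 0.001]]
```

{"method": "send_rows", "body": {"travel": [[-1,0,9],[-1,0,7],[0,0,4],[0,0,0],[0,0,0]], "twist": [[0.002,0,0],[0.002,0,0],[0,0,0],[0,0,0],[0,0,0]]}}

```text
time: 10.52
tool_pos: [0.5782, -0.1856, 0.0301]
tcp_rot: [[0.955, 0.297, 0.003], [0.297, -0.955, 0.001], [0.003, -0.001, -1.0]]
ft_force: [0.1, -0.0, -0.3]
width: 0.0268
```

```bash
python3 snap.py w11; python3 plan.py .5785 -.1845 .0285 .3 15
```

```text
10.53 [ 0.5782 -0.1856  0.0301] [-0.001, 0.002, -0.001, 0.002, 0.0, -0.001, -0.001]
t 10.57 pos [ 0.5782 -0.1856  0.0302] yaw 0.3012 n 1 q [ 0.64  0.71 -0.5   1.79  0.46  0.77 -1.37] w 0.0266 F [ 0.  -0.6 -1. ]
travel [[0.7, -1.0, 1.7]]  twist [[-0.001, -0.003, 0.001]]
```

View pics/w11.png

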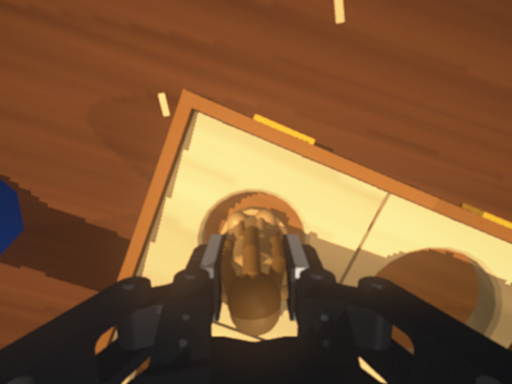

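The kneeler is centred in the small hole at (253,225). Settle the last 1.5 mm and release.

{"method": "send_rows", "body": {"travel": [[0,0,1.5],[0,0,0.5],[0,0,0]], "twist": [[0,0,0],[0,0,0],[0,0,0]]}}

```text
time: 10.95
tool_pos: [0.5786, -0.1857, 0.0287]
tcp_rot: [[0.955, 0.297, 0.003], [0.297, -0.955, 0.001], [0.004, 0.0, -1.0]]
ft_force: [0.3, 0.3, -0.7]
width: 0.0271
```

{"method": "send_rows", "body": {"travel": [[0,0,0],[0,0,0],[0,0,0],[0,0,-10],[0,0,-25]], "twist": [[0,0,0],[0,0,0],[0,0,0],[0,0,0],[0,0,0]], "claw": 0.6}}

```text
time: 11.58
tool_pos: [0.5771, -0.1853, 0.0633]
tcp_rot: [[0.955, 0.297, 0.0], [0.297, -0.955, 0.002], [0.001, -0.002, -1.0]]
ft_force: [0.1, 1.0, 0.4]
width: 0.051
```

{"method": "send_rows", "body": {"travel": [[0,0,-45],[0,0,-50],[0,0,-40],[0,0,0]], "twist": [[0,0,0],[0,0,0],[0,0,0],[0,0,0]]}}

```text
time: 12.08
tool_pos: [0.5786, -0.1854, 0.2072]
tcp_rot: [[0.955, 0.298, 0.005], [0.298, -0.955, 0.001], [0.005, 0.001, -1.0]]
ft_force: [0.1, 0.2, -0.0]
width: 0.0513
```

```bash
python3 snap.py w12; python3 plan.py .49 .20 .22 .0 55
```

```text
12.07 [ 0.5786 -0.1854  0.2072] [0.001, 0.019, 0.014, 0.041, -0.001, -0.002, 0.0]
t 12.12 pos [ 0.5774 -0.1853  0.2053] yaw 0.3024 n 8 q [ 0.73  0.48 -0.62  1.69  0.31  1.07 -1.25] w 0.0512 F [-0.8  0.8  0.2]
travel [[4, -49, -2], [2, -49, -2], [0, -49, -2], [-2, -49, -2], [-4, -49, -2]]  twist [[-0.0, -0.0, 0.038], [-0.0, -0.0, 0.038], [-0.0, -0.0, 0.038], [-0.0, -0.0, 0.038], [-0.0, -0.0, 0.038]]
travel [[-5, -49, -2], [-7, -49, -2], [-9, -49, -2]]  twist [[-0.0, -0.0, 0.038], [-0.0, -0.0, 0.038], [-0.0, -0.0, 0.038]]
```

View pics/w12.png

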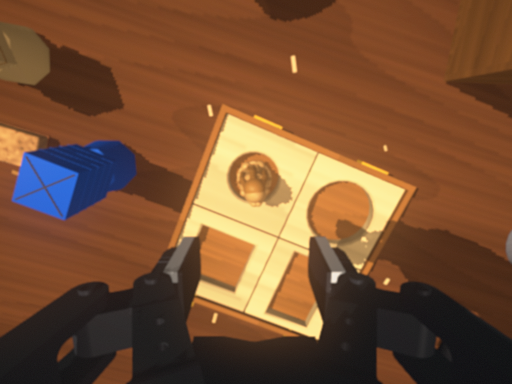

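The kneeler stands in the small hole at (253,180). Next the ox, whose long axis is at about yaw 1.27.

```bash
python3 plan.py .47 .155 .22 1.27 50
```

```text
t 12.12 pos [ 0.5774 -0.1853  0.2053] yaw 0.3024 n 8 q [ 0.73  0.48 -0.62  1.69  0.31  1.07 -1.25] w 0.0512 F [-0.8  0.8  0.2]
travel [[0, -45, -2], [5, -44, -2], [11, -43, -2], [16, -42, -2], [21, -40, -2]]  twist [[0.0, -0.0, -0.121], [0.0, -0.0, -0.121], [0.0, -0.0, -0.121], [0.0, -0.0, -0.121], [0.0, -0.0, -0.121]]
travel [[25, -37, -2], [29, -33, -2], [33, -30, -2]]  twist [[0.0, -0.0, -0.121], [0.0, -0.0, -0.121], [0.0, -0.0, -0.121]]
```

{"method": "send_rows", "body": {"travel": [[0,-45,-3],[5,-44,-2],[11,-43,-2],[16,-42,-2],[21,-40,-2]], "twist": [[0,0,-0.121],[0,0,-0.121],[0,0,-0.121],[0,0,-0.121],[0,0,-0.121]]}}

```text
time: 12.75
tool_pos: [0.5044, 0.0287, 0.2115]
tcp_rot: [[0.608, 0.794, -0.006], [0.794, -0.608, 0.001], [-0.003, -0.005, -1.0]]
ft_force: [0.9, 0.1, 0.1]
width: 0.0512
```

{"method": "send_rows", "body": {"travel": [[25,-37,-2],[29,-33,-2],[25,-20,-2],[0,0,0],[0,0,0]], "twist": [[0,0,-0.121],[0,0,-0.121],[0,0,-0.121],[0,0,0],[0,0,0]]}}

```text
time: 13.38
tool_pos: [0.4606, 0.149, 0.2139]
tcp_rot: [[0.268, 0.963, -0.014], [0.963, -0.268, 0.0], [-0.003, -0.014, -1.0]]
ft_force: [0.4, 0.3, 0.5]
width: 0.0512
```

```bash
python3 snap.py w13; python3 plan.py .47 .155 .22 1.27 50
```

```text
13.38 [0.4606 0.149  0.2139] [-0.012, 0.004, -0.008, 0.009, -0.004, -0.006, 0.004]
t 13.43 pos [0.4606 0.149  0.214 ] yaw 1.2994 n 1 q [ 0.47  0.35 -0.99  1.95  0.33  1.03 -0.94] w 0.0511 F [-0.2 -0.8  0.4]
travel [[8.3, 7.4, -6.2]]  twist [[-0.014, 0.003, 0.029]]
```

View pics/w13.png

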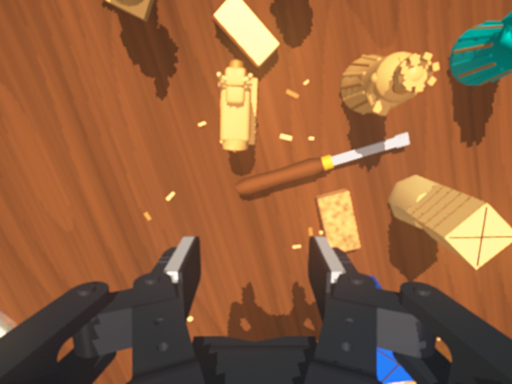

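```bash
python3 - <<'E'
from h import *
crop("pics/w13.png",190,45,290,165,5,"pics/c11.png")
E
```

```text
(no output)
```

View pics/c11.png

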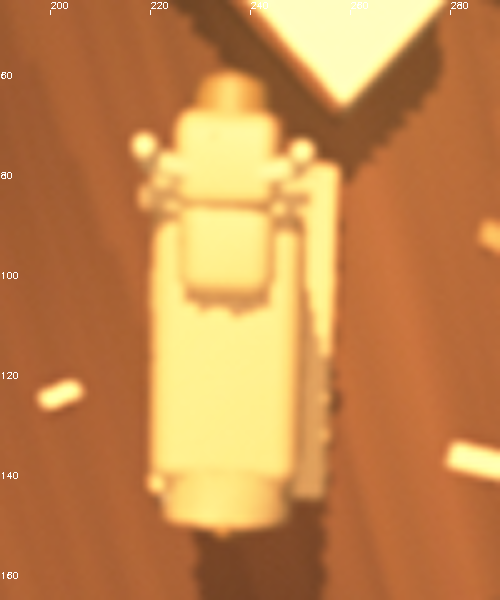

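The ox stands nearly along the image vertical: body edges at columns 221 and 249, the foot's right edge from (257,78) to (254,144), and its head up. I'll compute pose and heights.

```bash
python3 - <<'E'
from h import *
import pickle
L=lambda n:cam("wrist",pickle.load(open(f"pics/{n}.pkl","rb")))
W=L("w13")
b=onplane(W,[(222,90),(220.5,138),(249.5,90),(248.3,138)],.052); print(b, np.linalg.norm(b[0]-b[2]))
for i,j in((1,0),(3,2)): d=b[j]-b[i];print("yaw body",np.arctan2(d[1],d[0]))
f=onplane(W,[(257.3,78),(254.7,144)],.007); d=f[0]-f[1]; print("foot edge",f,np.linalg.norm(d),np.arctan2(d[1],d[0]))
d/=np.linalg.norm(d); n=np.array([-d[1],d[0],0]); print("foot centre",f.mean(0)+n*.019, "body mid axis",(b.mean(0)))
# where does body axis pass relative to foot centre
c=f.mean(0)+n*.019; print("lateral offset of body from foot centre", (b.mean(0)-c)@n, (b.mean(0)-c)@d)
# height: rump top in w13 vs w4: rear-end back corner
W4=L("w4")
# w4: body edge corners at rump: crop c6 -> (290,207)?
print(tri(W,(248.3,138),W4,(300,199)),tri(W,(220.5,138),W4,(292,216)))
C=cam("scene");S=cam("side")
print(proj(S,[c,c+[0,0,.052]]))
E
```

```text
[[0.45266003 0.23898965 0.052     ]
 [0.43867554 0.19844414 0.052     ]
 [0.47670487 0.23230854 0.052     ]
 [0.46399533 0.19145527 0.052     ]] 0.02495579862771889
yaw body 1.2386646111887305
yaw body 1.269185424439764
foot edge [[0.48711227 0.2443784  0.007     ]
 [0.46658788 0.180408   0.007     ]] 0.06718230719555172 1.2603299067774405
foot centre [0.45875844 0.21819776 0.007     ] body mid axis [0.45800894 0.2152994  0.052     ]
lateral offset of body from foot centre -0.00017178775875078522 -0.0029887625871370415
(array([0.46557047, 0.18793171, 0.05531674]), np.float64(0.007989428330609899)) (array([0.43928733, 0.19670643, 0.0512983 ]), np.float64(0.0036948338590899825))
[[289.51169843 274.61195036]
 [291.26159879 258.75827644]]
```

```bash
python3 plan.py .4585 .2175 .10 1.258 36
```

```text
t 13.43 pos [0.4606 0.149  0.214 ] yaw 1.2994 n 4 q [ 0.47  0.35 -0.99  1.95  0.33  1.03 -0.94] w 0.0511 F [-0.2 -0.8  0.4]
travel [[16, -5, 29], [16, -5, 29], [16, -5, 29], [16, -5, 28]]  twist [[-0.004, 0.001, 0.01], [-0.004, 0.001, 0.01], [-0.004, 0.001, 0.01], [-0.004, 0.001, 0.01]]
```

{"method": "send_rows", "body": {"travel": [[18,-5,29],[17,-5,29],[16,-5,29],[14,-5,20],[0,0,0]], "twist": [[-0.004,0,0.01],[-0.004,0,0.01],[-0.004,0,0.01],[-0.004,0,0.01],[0,0,0]], "claw": 0.68}}

```text
time: 14.05
tool_pos: [0.4628, 0.2097, 0.1018]
tcp_rot: [[0.325, 0.946, 0.0], [0.946, -0.325, -0.009], [-0.008, 0.003, -1.0]]
ft_force: [-0.5, 0.4, -0.1]
width: 0.0581
```

```bash
python3 plan.py .4585 .2175 .06 1.258 25
```

```text
t 14.05 pos [0.4628 0.2097 0.1018] yaw 1.2395 n 2 q [ 0.18  0.54 -0.83  2.    0.54  0.84 -1.28] w 0.0581 F [-0.5  0.4 -0.1]
travel [[3, -3, 21], [3, -3, 21]]  twist [[0.001, 0.004, -0.009], [0.001, 0.004, -0.009]]
```

{"method": "send_rows", "body": {"travel": [[4,-4,12],[4,-4,10],[0,0,8],[0,0,0]], "twist": [[0,0.004,-0.009],[0,0.004,-0.009],[0,0,0],[0,0,0]]}}

```text
time: 14.55
tool_pos: [0.4596, 0.2171, 0.0709]
tcp_rot: [[0.312, 0.95, 0.005], [0.95, -0.312, -0.002], [-0.0, 0.005, -1.0]]
ft_force: [0.3, -0.5, 0.2]
width: 0.0579
```

```bash
python3 snap.py w14; python3 plan.py .4585 .2175 .022 1.258 20
```

```text
14.55 [0.4596 0.2171 0.0709] [0.003, -0.009, -0.007, -0.005, -0.003, -0.003, 0.0]
t 14.6 pos [0.4598 0.2173 0.0713] yaw 1.2539 n 3 q [ 0.14  0.58 -0.79  2.02  0.6   0.78 -1.33] w 0.0579 F [-0.  -0.2  0.5]
travel [[0, -1, 16], [0, 0, 16], [0, 0, 16]]  twist [[0.002, -0.0, -0.001], [0.002, -0.0, -0.001], [0.002, -0.0, -0.001]]
```

View pics/w14.png

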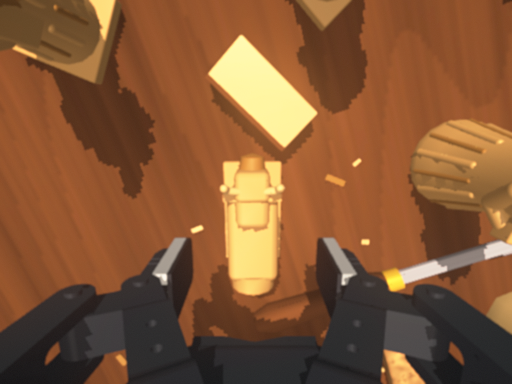

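The ox is aligned at column 252, between the fingers and clear of the chisel. Going down.

{"method": "send_rows", "body": {"travel": [[0,-1,16],[0,-1,16],[0,0,16],[0,0,0],[0,0,0]], "twist": [[0.002,0,-0.001],[0.002,0,-0.001],[0.002,0,-0.001],[0,0,0],[0,0,0]]}}

```text
time: 15.22
tool_pos: [0.458, 0.2178, 0.0196]
tcp_rot: [[0.309, 0.951, -0.001], [0.951, -0.309, 0.0], [-0.0, -0.001, -1.0]]
ft_force: [-0.9, -0.6, 0.1]
width: 0.0584
```

```bash
python3 plan.py .4585 .2175 .022 1.258 20
```

```text
t 15.22 pos [0.458  0.2178 0.0196] yaw 1.2568 n 1 q [ 0.08  0.67 -0.72  2.03  0.68  0.7  -1.39] w 0.0584 F [-0.9 -0.6  0.1]
travel [[-0.1, 0.6, -2.4]]  twist [[-0.001, 0.0, -0.001]]
```

{"method": "send_rows", "body": {"travel": [[0,0.5,-2.4],[0,0,0],[0,0,0],[0,0,0],[0,0,0]], "twist": [[0,0,0],[0,0,0],[0,0,0],[0,0,0],[0,0,0]], "claw": 0, "squeeze": 40}}

```text
time: 15.85
tool_pos: [0.4596, 0.218, 0.0236]
tcp_rot: [[0.309, 0.951, 0.001], [0.951, -0.309, 0.001], [0.001, 0.001, -1.0]]
ft_force: [-0.2, -0.2, -1.2]
width: 0.0276
```

```bash
python3 snap.py w15; python3 plan.py .458 .2178 .18 1.258 40
```

```text
15.85 [0.4596 0.218  0.0236] [0.0, -0.002, -0.0, 0.001, 0.0, 0.001, 0.001]
t 15.9 pos [0.4596 0.218  0.0236] yaw 1.2566 n 4 q [ 0.09  0.66 -0.72  2.03  0.68  0.7  -1.39] w 0.0276 F [ 0.   1.  -0.5]
travel [[0, 0, -39], [0, 0, -39], [0, 0, -39], [0, 0, -39]]  twist [[0.0, -0.0, -0.0], [0.0, -0.0, -0.0], [0.0, -0.0, -0.0], [0.0, -0.0, -0.0]]
```

View pics/w15.png

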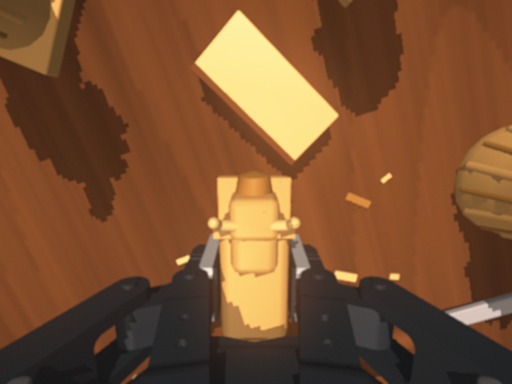

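The ox is held (27.6 mm). Lift and carry it to the oblong nest (0.467,-0.277).

{"method": "send_rows", "body": {"travel": [[0,0,-30],[0,0,-42],[0,0,-45],[0,0,-40]], "twist": [[0,0,0],[0,0,0],[0,0,0],[0,0,0]]}}

```text
time: 16.4
tool_pos: [0.4566, 0.2165, 0.1812]
tcp_rot: [[0.308, 0.951, -0.007], [0.951, -0.308, -0.002], [-0.004, -0.007, -1.0]]
ft_force: [-0.1, 0.4, -0.9]
width: 0.0275
```

```bash
python3 plan.py .467 -.277 .20 -.0925 45
```

```text
t 16.4 pos [0.4566 0.2165 0.1812] yaw 1.2577 n 11 q [ 0.27  0.43 -0.94  1.94  0.41  0.99 -1.17] w 0.0275 F [-0.1  0.4 -0.9]
travel [[-42, 15, -2], [-40, 20, -2], [-38, 25, -2], [-34, 29, -2], [-30, 33, -2]]  twist [[-0.0, 0.001, 0.123], [-0.0, 0.001, 0.123], [-0.0, 0.001, 0.123], [-0.0, 0.001, 0.123], [-0.0, 0.001, 0.123]]
travel [[-26, 36, -2], [-22, 39, -2], [-17, 42, -2], [-11, 43, -2], [-6, 44, -2]]  twist [[-0.0, 0.001, 0.123], [-0.0, 0.001, 0.123], [-0.0, 0.001, 0.123], [-0.0, 0.001, 0.123], [-0.0, 0.001, 0.123]]
travel [[0, 45, -2]]  twist [[-0.0, 0.001, 0.123]]
```

{"method": "send_rows", "body": {"travel": [[-42,15,-2],[-40,20,-2],[-38,25,-2],[-34,29,-2],[-30,33,-2]], "twist": [[0,0,0.11],[0,0,0.123],[0,0,0.123],[0,0,0.123],[0,0,0.123]]}}

```text
time: 17.02
tool_pos: [0.4659, -0.008, 0.1956]
tcp_rot: [[0.798, 0.602, 0.002], [0.602, -0.798, 0.002], [0.003, -0.0, -1.0]]
ft_force: [0.0, 0.3, -1.2]
width: 0.0276
```

```bash
python3 plan.py .467 -.277 .20 -.0925 45
```

```text
t 17.02 pos [ 0.4659 -0.008   0.1956] yaw 0.6462 n 6 q [ 0.67  0.27 -0.8   2.03  0.24  0.94 -1.18] w 0.0276 F [ 0.   0.3 -1.2]
travel [[-27, 36, -1], [-22, 39, -1], [-17, 41, -1], [-12, 43, -1], [-7, 44, -1]]  twist [[-0.0, -0.0, 0.123], [-0.0, -0.0, 0.123], [-0.0, -0.0, 0.123], [-0.0, -0.0, 0.123], [-0.0, -0.0, 0.123]]
travel [[-1, 45, -1]]  twist [[-0.0, -0.0, 0.123]]
```

{"method": "send_rows", "body": {"travel": [[-27,36,-1],[-22,39,-1],[-17,41,-1],[-12,43,-1],[-7,44,-1]], "twist": [[0,0,0.123],[0,0,0.123],[0,0,0.123],[0,0,0.123],[0,0,0.123]]}}

```text
time: 17.65
tool_pos: [0.4637, -0.2385, 0.2009]
tcp_rot: [[1.0, 0.011, 0.003], [0.011, -1.0, 0.001], [0.003, -0.001, -1.0]]
ft_force: [0.4, 0.7, -0.4]
width: 0.0273
```

{"method": "send_rows", "body": {"travel": [[-1,30,-1],[0,0,0],[0,0,0]], "twist": [[0,0,0.1],[0,0,0],[0,0,0]]}}

```text
time: 18.02
tool_pos: [0.4613, -0.2726, 0.2012]
tcp_rot: [[0.995, -0.098, 0.001], [-0.098, -0.995, 0.001], [0.001, -0.001, -1.0]]
ft_force: [0.1, 0.3, -0.9]
width: 0.0274
```

```bash
python3 snap.py w16; python3 casem.py w16 100 20 420 235; python3 plan.py .467 -.277 .08 -.0925 40
```

```text
18.02 [ 0.4613 -0.2726  0.2012] [0.01, 0.005, 0.009, -0.003, 0.007, 0.0, -0.005]
outer 41745.0 px [209.  120.7] cent 511.2 -232.8 rect [array([ 507.4, -229.7]), array([203.4, 207.8]), np.float64(84.5)] circR 138.4
hole 3840.0 px [158.1 171.1] cent 476.7 -174.7 rect [array([ 476.7, -174.5]), array([65.4, 65.4]), np.float64(84.8)] circR 44.9
hole 3648.5 px [261.6 173.3] cent 470.6 -277.6 rect [array([ 461.4, -278.2]), array([60. , 96.9]), np.float64(85.9)] circR 55.9
hole 2992.5 px [150.3  67.9] cent 577.2 -191.3 rect [array([ 579.3, -191.5]), array([53.8, 71. ]), np.float64(8.3)] circR 37.4
hole 4786.5 px [256.7  63.4] cent 568.5 -284.8 rect [array([ 568.2, -284.6]), array([71.1, 69.5]), np.float64(37.4)] circR 36.1
t 18.07 pos [ 0.4613 -0.2727  0.2012] yaw -0.0979 n 4 q [ 0.92  0.34 -0.53  1.87  0.2   0.98 -1.36] w 0.0277 F [ 0.  -0.1 -0.7]
travel [[1, 1, 30], [1, 1, 30], [2, 1, 30], [2, 1, 30]]  twist [[-0.0, -0.0, -0.001], [-0.0, -0.0, -0.001], [-0.0, -0.0, -0.001], [-0.0, -0.0, -0.001]]
```

View pics/w16.png

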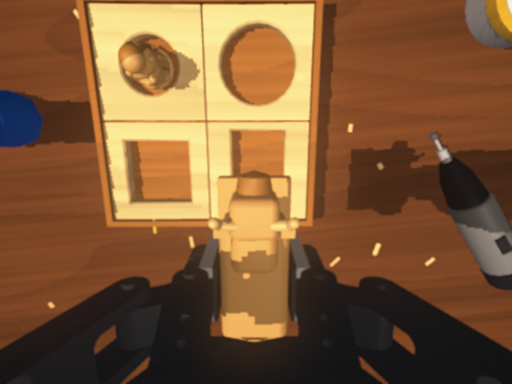

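The ox hangs square to the case with the oblong hole at (258,165). From these holes the oblong centre is (0.467,-0.276).

{"method": "send_rows", "body": {"travel": [[2,1,30],[2,1,30],[2,1,30],[1,1,18],[0,0,0]], "twist": [[0,0,-0.001],[0,0,-0.001],[0,0,-0.001],[0,0,-0.001],[0,0,0]]}}

```text
time: 18.7
tool_pos: [0.471, -0.2712, 0.0919]
tcp_rot: [[0.997, -0.081, 0.004], [-0.081, -0.997, 0.001], [0.004, -0.001, -1.0]]
ft_force: [-1.1, 0.6, -0.6]
width: 0.0278
```

```bash
python3 plan.py .467 -.276 .045 -.0925 40
```

```text
t 18.7 pos [ 0.471  -0.2712  0.0919] yaw -0.0809 n 2 q [ 0.85  0.51 -0.47  1.93  0.32  0.77 -1.45] w 0.0278 F [-1.1  0.6 -0.6]
travel [[-2, 3, 23], [-2, 3, 23]]  twist [[-0.0, -0.002, 0.006], [-0.0, -0.002, 0.006]]
```

{"method": "send_rows", "body": {"travel": [[-2,3,18],[-2,3,14],[0,0,7],[0,0,0]], "twist": [[0,0,0.006],[0,0,0.006],[0,0,0],[0,0,0]]}}

```text
time: 19.2
tool_pos: [0.4677, -0.2779, 0.0523]
tcp_rot: [[0.996, -0.093, 0.007], [-0.093, -0.996, -0.001], [0.007, 0.001, -1.0]]
ft_force: [-0.0, -0.6, -0.9]
width: 0.0274
```

```bash
python3 snap.py w17; python3 plan.py .467 -.276 .0296 -.0925 10
```

```text
19.2 [ 0.4677 -0.2779  0.0523] [0.003, -0.004, 0.001, -0.006, 0.001, -0.002, -0.002]
t 19.25 pos [ 0.468  -0.278   0.0526] yaw -0.0935 n 3 q [ 0.84  0.57 -0.44  1.95  0.36  0.7  -1.48] w 0.0277 F [-0.5  0.  -1.3]
travel [[0, -1, 8], [0, -1, 8], [0, -1, 8]]  twist [[0.0, -0.003, -0.0], [0.0, -0.003, -0.0], [0.0, -0.003, -0.0]]
```

View pics/w17.png

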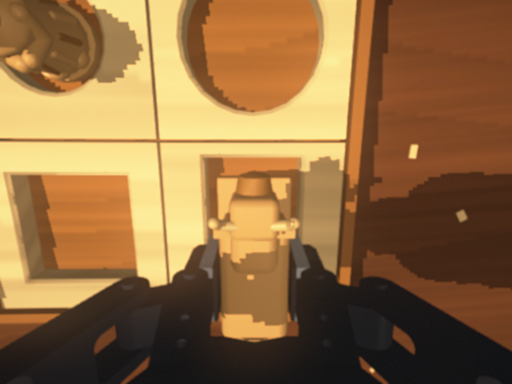

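The ox foot (columns 218–290) sits centred over the hole (203–300). Lowering.

{"method": "send_rows", "body": {"travel": [[0,-1,8],[0,-1,7],[0,0,6],[0,0,0],[0,0,0]], "twist": [[0,-0.003,0],[0,-0.003,0],[0,0,0],[0,0,0],[0,0,0]]}}

```text
time: 19.88
tool_pos: [0.4691, -0.2761, 0.0309]
tcp_rot: [[0.996, -0.093, 0.002], [-0.093, -0.996, -0.002], [0.003, 0.002, -1.0]]
ft_force: [0.0, -0.3, -0.2]
width: 0.0271
```

```bash
python3 plan.py .467 -.276 .0296 -.0925 10
```

```text
t 19.88 pos [ 0.4691 -0.2761  0.0309] yaw -0.0932 n 1 q [ 0.81  0.6  -0.41  1.95  0.38  0.66 -1.51] w 0.0271 F [ 0.  -0.3 -0.2]
travel [[-2.1, 0.1, 1.3]]  twist [[0.002, -0.003, -0.001]]
```

{"method": "send_rows", "body": {"travel": [[-2,0,1.5],[0,0,0.5],[0,0,0]], "twist": [[0,0,0],[0,0,0],[0,0,0]]}}

```text
time: 20.25
tool_pos: [0.4672, -0.2761, 0.0292]
tcp_rot: [[0.996, -0.093, 0.003], [-0.093, -0.996, -0.002], [0.003, 0.002, -1.0]]
ft_force: [-0.5, -0.4, 0.4]
width: 0.0277
```

{"method": "send_rows", "body": {"travel": [[0,0,0],[0,0,0],[0,0,0],[0,0,-10],[0,0,-25]], "twist": [[0,0,0],[0,0,0],[0,0,0],[0,0,0],[0,0,0]], "claw": 0.6}}

```text
time: 20.88
tool_pos: [0.4661, -0.2754, 0.0643]
tcp_rot: [[0.996, -0.093, 0.001], [-0.093, -0.996, -0.001], [0.001, 0.001, -1.0]]
ft_force: [0.4, 0.1, -0.6]
width: 0.051
```

{"method": "send_rows", "body": {"travel": [[0,0,-45],[0,0,-50],[0,0,-50],[0,0,0]], "twist": [[0,0,0],[0,0,0],[0,0,0],[0,0,0]]}}

```text
time: 21.38
tool_pos: [0.4674, -0.2754, 0.2181]
tcp_rot: [[0.996, -0.092, 0.005], [-0.092, -0.996, -0.003], [0.005, 0.003, -1.0]]
ft_force: [0.5, -0.1, -0.9]
width: 0.0511
```

```bash
python3 snap.py w18; python3 plan.py .56 .15 .26 .94 55
```

```text
21.38 [ 0.4674 -0.2754  0.2181] [0.001, 0.028, 0.015, 0.058, 0.001, -0.004, 0.0]
t 21.43 pos [ 0.4659 -0.2748  0.216 ] yaw -0.0921 n 8 q [ 0.93  0.34 -0.54  1.84  0.2   1.02 -1.36] w 0.0514 F [ 0.6  0.9 -1.3]
travel [[7, -54, -6], [14, -53, -6], [20, -50, -6], [27, -47, -6], [33, -44, -6]]  twist [[0.0, -0.0, -0.129], [0.0, -0.0, -0.129], [0.0, -0.0, -0.129], [0.0, -0.0, -0.129], [0.0, -0.0, -0.129]]
travel [[38, -39, -6], [43, -34, -6], [47, -28, -6]]  twist [[0.0, -0.0, -0.129], [0.0, -0.0, -0.129], [0.0, -0.0, -0.129]]
```

View pics/w18.png

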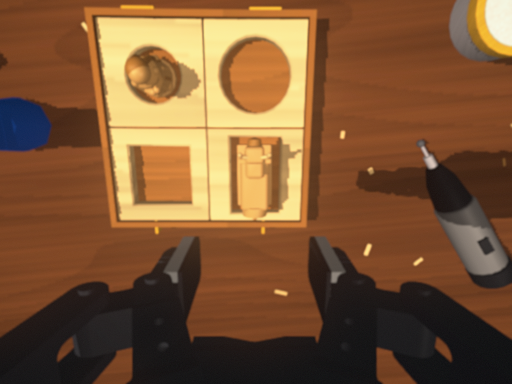

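The ox is in its oblong hole at (256,178). Now to the king.

{"method": "send_rows", "body": {"travel": [[7,-54,-6],[14,-53,-6],[20,-50,-6],[27,-47,-6],[33,-44,-6]], "twist": [[0,0,-0.129],[0,0,-0.129],[0,0,-0.129],[0,0,-0.129],[0,0,-0.129]]}}

```text
time: 22.05
tool_pos: [0.5206, -0.0076, 0.2408]
tcp_rot: [[0.847, 0.532, -0.008], [0.532, -0.847, -0.001], [-0.007, -0.003, -1.0]]
ft_force: [1.8, -0.6, -0.2]
width: 0.0512
```

{"method": "send_rows", "body": {"travel": [[38,-39,-5],[43,-34,-4],[38,-22,-3],[0,0,0],[0,0,0]], "twist": [[0,0,-0.129],[0,0,-0.129],[0,0,-0.129],[0,0,0],[0,0,0]]}}

```text
time: 22.68
tool_pos: [0.5488, 0.1512, 0.2471]
tcp_rot: [[0.566, 0.824, -0.018], [0.824, -0.566, 0.0], [-0.01, -0.015, -1.0]]
ft_force: [-0.0, -0.1, 0.3]
width: 0.0513
```

```bash
python3 snap.py w19; python3 plan.py .56 .15 .26 .94 55; python3 - <<'E'
from h import *
import pickle
C=cam("wrist",pickle.load(open("pics/w19.pkl","rb")))
x,y=proj(C,[.596,.206,.06])[0].astype(int);print(x,y)
crop("pics/w19.png",x-65,max(y-65,0),x+65,y+65,5,"pics/c12.png")
E
```

```text
22.68 [0.5488 0.1512 0.2471] [-0.018, 0.011, -0.013, 0.002, -0.007, -0.005, 0.001]
t 22.73 pos [0.5487 0.1513 0.2473] yaw 0.9693 n 1 q [ 0.36  0.45 -0.89  1.72  0.37  1.17 -1.23] w 0.0513 F [-0.1  0.  -0.2]
travel [[5.2, 9.9, -12.9]]  twist [[-0.015, 0.01, 0.029]]
265 103
```

View pics/c12.png

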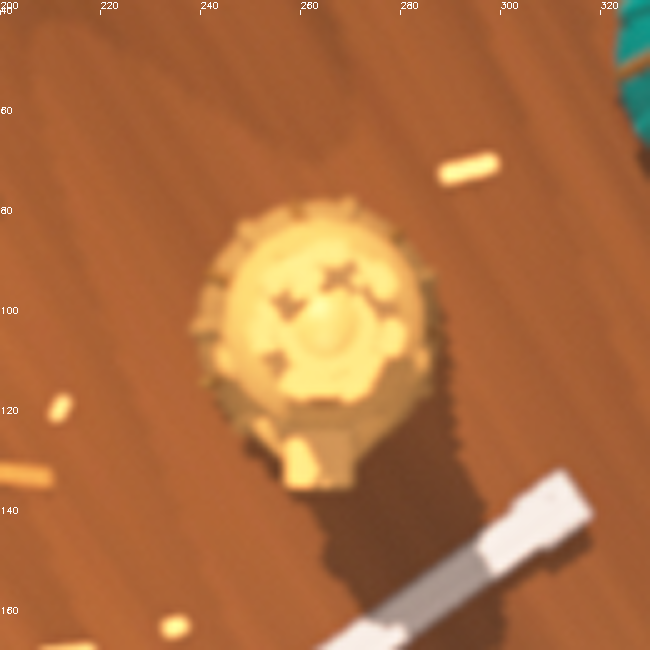

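View pics/w19.png

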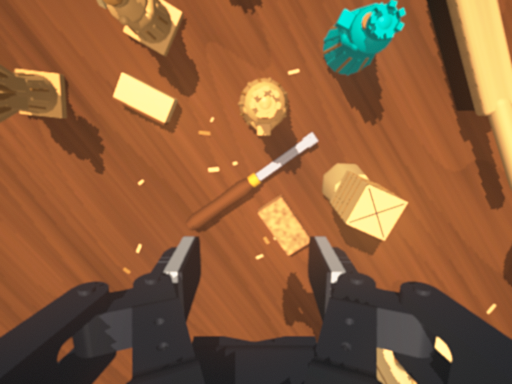

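The king is seen from straight above at (263,102) with its box directly below at (263,131). Tool yaw 0.97 is therefore already the right grip angle.

```bash
python3 - <<'E'
from h import *
import pickle
L=lambda n:cam("wrist",pickle.load(open(f"pics/{n}.pkl","rb")))
W=L("w19");W3=L("w3");C=cam("scene")
print(onplane(W,[(262.5,102.5)],.008),onplane(W,[(264,103.5)],.11))
b=onplane(W,[(263,131)],.06);k=onplane(W,[(263,103)],.06);d=(k-b)[0];print("yaw",np.arctan2(d[1],d[0]))
print("top h", tri(W,(264,103.5),W3,(136.5,137)), tri(W,(264,103.5),C,(325,185)))
# angel A estimates from w19: foot corners
E
python3 plan.py .5965 .206 .17 .965 40
```

```text
[[0.59529218 0.2091037  0.008     ]] [[0.59397805 0.20664081 0.11      ]]
yaw 0.9772317475395228
top h (array([0.59461928, 0.20681598, 0.10487503]), np.float64(0.0011083449430186261)) (array([0.59401024, 0.20692535, 0.11016755]), np.float64(0.0005754179966094716))
t 22.73 pos [0.5487 0.1513 0.2473] yaw 0.9693 n 3 q [ 0.36  0.45 -0.89  1.72  0.37  1.17 -1.23] w 0.0513 F [-0.1  0.  -0.2]
travel [[24, 3, 25], [24, 3, 26], [24, 3, 26]]  twist [[-0.005, 0.003, 0.001], [-0.005, 0.003, 0.001], [-0.005, 0.003, 0.001]]
```

{"method": "send_rows", "body": {"travel": [[25,2,25],[24,2,26],[22,2,26],[0,0,0],[0,0,0]], "twist": [[-0.005,0.003,0.001],[-0.005,0.003,0.001],[-0.005,0.003,0.001],[0,0,0],[0,0,0]], "claw": 0.75}}

```text
time: 23.35
tool_pos: [0.5954, 0.1959, 0.1664]
tcp_rot: [[0.582, 0.813, -0.001], [0.813, -0.582, -0.008], [-0.007, 0.004, -1.0]]
ft_force: [0.7, -0.5, 0.5]
width: 0.064
```

```bash
python3 plan.py .595 .2075 .135 .97 40
```

```text
t 23.35 pos [0.5954 0.1959 0.1664] yaw 0.9498 n 1 q [ 0.2   0.63 -0.79  1.66  0.5   1.08 -1.37] w 0.064 F [ 0.7 -0.5  0.5]
travel [[9.4, -7.2, 31.3]]  twist [[0.004, 0.007, -0.02]]
```

{"method": "send_rows", "body": {"travel": [[9,-7,5],[0,0,20],[0,0,0],[0,0,0]], "twist": [[0,0.007,-0.02],[0,0,0],[0,0,0],[0,0,0]]}}

```text
time: 23.85
tool_pos: [0.5956, 0.2055, 0.1417]
tcp_rot: [[0.567, 0.824, 0.006], [0.824, -0.567, -0.003], [0.001, 0.007, -1.0]]
ft_force: [0.3, 0.8, -0.3]
width: 0.064
```

```bash
python3 snap.py w20; python3 plan.py .595 .2075 .053 .97 25
```

```text
23.85 [0.5956 0.2055 0.1417] [0.005, 0.009, 0.008, 0.017, 0.005, 0.003, -0.003]
t 23.9 pos [0.5955 0.2052 0.1415] yaw 0.9681 n 4 q [ 0.17  0.66 -0.78  1.68  0.53  1.03 -1.39] w 0.0639 F [ 0.6 -0.4 -0.3]
travel [[0, -1, 22], [0, -1, 22], [0, 0, 22], [0, 0, 22]]  twist [[0.002, -0.0, -0.0], [0.002, -0.0, -0.0], [0.002, -0.0, -0.0], [0.002, -0.0, -0.0]]
```

View pics/w20.png

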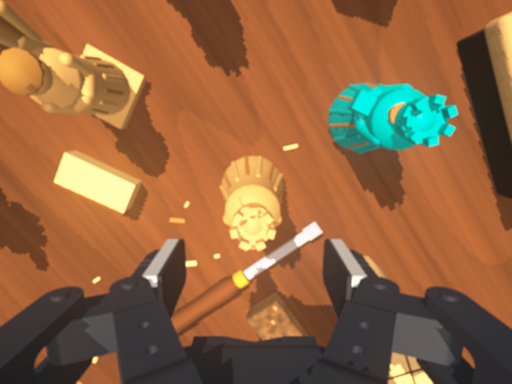

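The king is centred at column 252 between the open fingers. Descending.

{"method": "send_rows", "body": {"travel": [[1,-1,22],[1,-1,22],[0,0,22],[0,0,18],[0,0,0]], "twist": [[0.002,0,0],[0.002,0,0],[0.002,0,0],[0.002,0,0],[0,0,0]]}}

```text
time: 24.52
tool_pos: [0.5941, 0.2072, 0.0497]
tcp_rot: [[0.567, 0.824, -0.004], [0.824, -0.567, 0.0], [-0.002, -0.004, -1.0]]
ft_force: [0.9, -0.1, 0.5]
width: 0.0643
```

```bash
python3 snap.py w21; python3 plan.py .595 .2075 .053 .97 25
```

```text
24.52 [0.5941 0.2072 0.0497] [-0.001, -0.006, -0.011, -0.012, 0.003, -0.002, -0.002]
t 24.57 pos [0.5946 0.2076 0.0507] yaw 0.9679 n 1 q [ 0.13  0.77 -0.71  1.71  0.62  0.9  -1.45] w 0.0642 F [ 0.  -0.2 -0.4]
travel [[0.1, 0.4, -2.3]]  twist [[-0.003, 0.001, -0.002]]
```

View pics/w21.png

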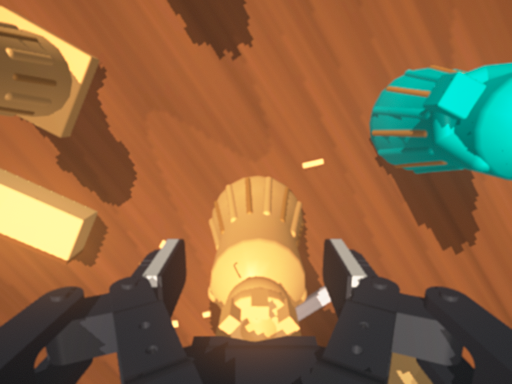

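{"method": "send_rows", "body": {"travel": [[0,0.5,-3],[0,0,0],[0,0,0],[0,0,0],[0,0,0]], "twist": [[0,0,0],[0,0,0],[0,0,0],[0,0,0],[0,0,0]], "claw": 0, "squeeze": 55}}

```text
time: 25.2
tool_pos: [0.5968, 0.2079, 0.0564]
tcp_rot: [[0.567, 0.824, 0.001], [0.824, -0.567, 0.002], [0.002, -0.0, -1.0]]
ft_force: [-0.9, 0.0, -0.7]
width: 0.036
```

```bash
python3 snap.py w22; python3 plan.py .595 .2075 .22 .97 45
```

```text
25.2 [0.5968 0.2079 0.0564] [0.001, -0.001, -0.0, 0.0, -0.0, -0.0, 0.002]
t 25.25 pos [0.5967 0.2079 0.0564] yaw 0.9677 n 4 q [ 0.13  0.76 -0.71  1.71  0.61  0.9  -1.45] w 0.0362 F [-0.   0.9 -1.1]
travel [[0, 0, -41], [0, 0, -41], [0, 0, -41], [0, 0, -41]]  twist [[-0.0, -0.001, -0.001], [-0.0, -0.001, -0.001], [-0.0, -0.001, -0.001], [-0.0, -0.001, -0.001]]
```

View pics/w22.png

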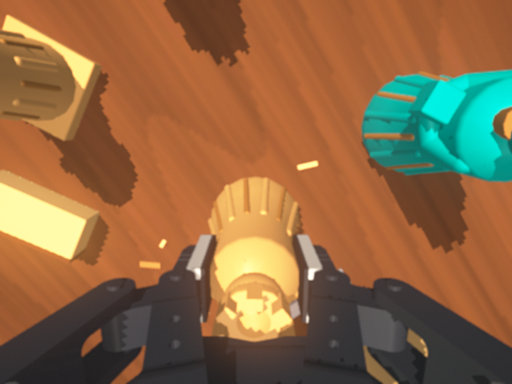

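The king is held (36 mm). Lifting high, then to the round nest (0.568,-0.286).

{"method": "send_rows", "body": {"travel": [[0,0,-30],[0,0,-42],[0,0,-45],[0,0,-45],[0,0,-25]], "twist": [[0,0,0],[0,0,0],[0,0,0],[0,0,0],[0,0,0]]}}

```text
time: 25.88
tool_pos: [0.5942, 0.2066, 0.245]
tcp_rot: [[0.566, 0.824, -0.007], [0.824, -0.566, -0.0], [-0.004, -0.005, -1.0]]
ft_force: [0.2, 0.5, -1.8]
width: 0.0358
```

```bash
python3 plan.py .568 -.286 .25 0 45
```

```text
t 25.88 pos [0.5942 0.2066 0.245 ] yaw 0.9687 n 11 q [ 0.22  0.56 -0.85  1.58  0.44  1.21 -1.32] w 0.0358 F [ 0.2  0.5 -1.8]
travel [[-38, 23, 0], [-36, 27, 0], [-34, 30, 0], [-31, 33, 0], [-28, 35, 0]]  twist [[-0.0, 0.001, 0.088], [-0.0, 0.001, 0.088], [-0.0, 0.001, 0.088], [-0.0, 0.001, 0.088], [-0.0, 0.001, 0.088]]
travel [[-25, 37, 0], [-21, 39, 0], [-18, 41, 0], [-14, 43, 0], [-10, 44, 0]]  twist [[-0.0, 0.001, 0.088], [-0.0, 0.001, 0.088], [-0.0, 0.001, 0.088], [-0.0, 0.001, 0.088], [-0.0, 0.001, 0.088]]
travel [[-6, 44, 0]]  twist [[-0.0, 0.001, 0.088]]
```

{"method": "send_rows", "body": {"travel": [[-38,23,-1],[-36,27,-1],[-34,30,-1],[-31,33,-1],[-28,35,-1]], "twist": [[0,0,0.085],[0,0,0.088],[0,0,0.088],[0,0,0.088],[0,0,0.088]]}}

```text
time: 26.5
tool_pos: [0.5823, -0.0168, 0.2533]
tcp_rot: [[0.863, 0.505, -0.001], [0.505, -0.863, 0.004], [0.002, -0.004, -1.0]]
ft_force: [0.6, 1.0, -1.2]
width: 0.0359
```

```bash
python3 plan.py .568 -.286 .25 0 45
```

```text
t 26.5 pos [ 0.5823 -0.0168  0.2533] yaw 0.529 n 6 q [ 0.57  0.42 -0.76  1.69  0.31  1.15 -1.32] w 0.0359 F [ 0.6  1.  -1.2]
travel [[-25, 38, 0], [-21, 40, 0], [-18, 41, 0], [-14, 43, 0], [-10, 44, 0]]  twist [[-0.001, -0.0, 0.088], [-0.001, -0.0, 0.088], [-0.001, -0.0, 0.088], [-0.001, -0.0, 0.088], [-0.001, -0.0, 0.088]]
travel [[-6, 44, 1]]  twist [[-0.001, -0.0, 0.088]]
```

{"method": "send_rows", "body": {"travel": [[-25,38,0],[-21,40,0],[-18,41,0],[-14,43,0],[-10,42,0]], "twist": [[0,0,0.088],[0,0,0.088],[0,0,0.088],[0,0,0.088],[0,0,0.088]]}}

```text
time: 27.12
tool_pos: [0.5674, -0.2472, 0.2526]
tcp_rot: [[0.997, 0.075, -0.0], [0.075, -0.997, 0.003], [-0.0, -0.004, -1.0]]
ft_force: [1.5, 0.0, -2.0]
width: 0.036
```

{"method": "send_rows", "body": {"travel": [[-6,30,0],[0,0,0],[0,0,0]], "twist": [[0,0,0.07],[0,0,0],[0,0,0]]}}

```text
time: 27.5
tool_pos: [0.5623, -0.2828, 0.2516]
tcp_rot: [[1.0, -0.006, -0.002], [-0.006, -1.0, 0.004], [-0.002, -0.004, -1.0]]
ft_force: [-0.1, 0.0, -1.2]
width: 0.0359
```

```bash
python3 snap.py w23; python3 plan.py .568 -.286 .14 0 40
```

```text
27.5 [ 0.5623 -0.2828  0.2516] [0.01, 0.005, 0.01, -0.008, 0.006, 0.002, -0.004]
t 27.55 pos [ 0.5622 -0.2831  0.2515] yaw -0.006 n 3 q [ 0.84  0.47 -0.56  1.58  0.26  1.17 -1.36] w 0.036 F [-0.3 -0.2 -1.5]
travel [[2, 1, 37], [2, 1, 37], [2, 1, 37]]  twist [[-0.001, 0.001, -0.002], [-0.001, 0.001, -0.002], [-0.001, 0.001, -0.002]]
```

View pics/w23.png

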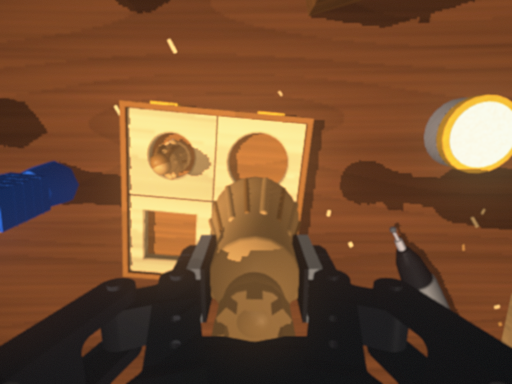

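The king hangs upright over the case, with the round hole at (258,160). Descending.

{"method": "send_rows", "body": {"travel": [[2,1,37],[2,1,37],[2,1,37],[0,0,20],[0,0,0]], "twist": [[0,0,0],[0,0,0],[0,0,0],[0,0,0],[0,0,0]]}}

```text
time: 28.18
tool_pos: [0.5728, -0.2776, 0.1198]
tcp_rot: [[1.0, 0.006, 0.003], [0.006, -1.0, 0.005], [0.003, -0.005, -1.0]]
ft_force: [-0.1, 0.2, -0.9]
width: 0.0358
```

```bash
python3 plan.py .569 -.286 .09 0 40
```

```text
t 28.18 pos [ 0.5728 -0.2776  0.1198] yaw 0.0064 n 1 q [ 0.78  0.62 -0.52  1.67  0.35  0.94 -1.43] w 0.0358 F [-0.1  0.2 -0.9]
travel [[-4.0, 8.5, 29.7]]  twist [[-0.005, -0.003, 0.006]]
```

{"method": "send_rows", "body": {"travel": [[-2,5,12],[-2,4,10],[0,0,5],[0,0,0]], "twist": [[-0.005,-0.003,0],[0,0,0],[0,0,0],[0,0,0]]}}

```text
time: 28.68
tool_pos: [0.571, -0.2881, 0.0948]
tcp_rot: [[1.0, 0.006, 0.005], [0.006, -1.0, -0.003], [0.005, 0.003, -1.0]]
ft_force: [-0.6, 0.9, -2.1]
width: 0.0358
```

```bash
python3 snap.py w24; python3 plan.py .569 -.286 .0624 0 10
```

```text
28.68 [ 0.571  -0.2881  0.0948] [0.004, -0.007, 0.001, -0.007, 0.003, 0.0, 0.002]
t 28.73 pos [ 0.5712 -0.2883  0.095 ] yaw 0.0063 n 4 q [ 0.78  0.65 -0.5   1.68  0.38  0.9  -1.43] w 0.036 F [ 1.  -0.7 -1.6]
travel [[-1, -1, 8], [-1, -1, 8], [-1, -1, 8], [-1, -1, 8]]  twist [[0.001, -0.001, 0.002], [0.001, -0.001, 0.002], [0.001, -0.001, 0.002], [0.001, -0.001, 0.002]]
```

View pics/w24.png

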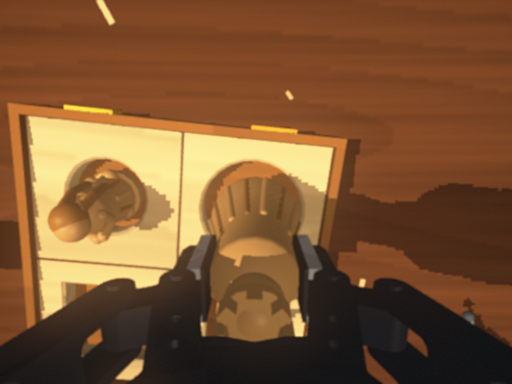

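The king's foot (211–300) is inside the hole outline (202–304). Lowering.

{"method": "send_rows", "body": {"travel": [[-1,-1,8],[-1,-1,8],[0,0,7],[0,0,4],[0,0,0]], "twist": [[0,-0.002,0],[0,-0.002,0],[0,0,0],[0,0,0],[0,0,0]]}}

```text
time: 29.35
tool_pos: [0.5694, -0.286, 0.0664]
tcp_rot: [[1.0, 0.007, 0.002], [0.007, -1.0, -0.004], [0.002, 0.004, -1.0]]
ft_force: [0.9, 0.8, -1.6]
width: 0.0363
```

```bash
python3 snap.py w25; python3 plan.py .569 -.286 .0624 0 10
```

```text
29.35 [ 0.5694 -0.286   0.0664] [-0.001, 0.001, -0.0, -0.004, 0.002, -0.002, -0.002]
t 29.4 pos [ 0.5696 -0.2861  0.0666] yaw 0.0066 n 1 q [ 0.77  0.69 -0.48  1.7   0.4   0.85 -1.45] w 0.0362 F [-0.2 -0.4 -0.9]
travel [[-0.6, -0.1, 4.2]]  twist [[0.004, -0.002, 0.007]]
```

View pics/w25.png

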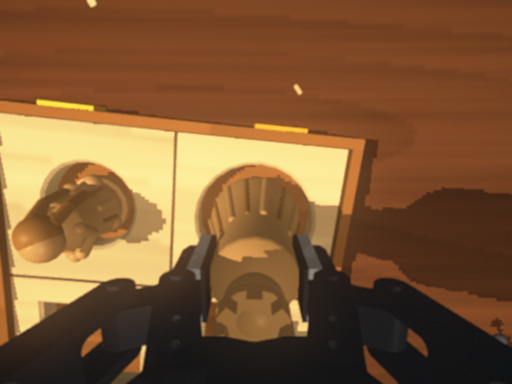

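{"method": "send_rows", "body": {"travel": [[0,0,3],[0,0,1.5],[0,0,0],[0,0,0]], "twist": [[0.004,-0.002,0],[0,0,0],[0,0,0],[0,0,0]]}}

```text
time: 29.9
tool_pos: [0.5701, -0.2865, 0.0625]
tcp_rot: [[1.0, 0.006, 0.001], [0.006, -1.0, -0.0], [0.001, 0.0, -1.0]]
ft_force: [-0.3, 0.0, -2.0]
width: 0.0361
```

{"method": "send_rows", "body": {"travel": [[0,0,1.5],[0,0,0]], "twist": [[0,0,0],[0,0,0]]}}

```text
time: 30.15
tool_pos: [0.5705, -0.2866, 0.0614]
tcp_rot: [[1.0, 0.006, 0.002], [0.006, -1.0, -0.001], [0.002, 0.001, -1.0]]
ft_force: [-0.3, -0.9, -1.0]
width: 0.0358
```

{"method": "send_rows", "body": {"travel": [[0,0,0],[0,0,0],[0,0,0],[0,0,-10],[0,0,-25]], "twist": [[0,0,0],[0,0,0],[0,0,0],[0,0,0],[0,0,0]], "claw": 0.66}}

```text
time: 30.78
tool_pos: [0.5693, -0.286, 0.0961]
tcp_rot: [[1.0, 0.007, -0.001], [0.007, -1.0, 0.001], [-0.001, -0.001, -1.0]]
ft_force: [0.4, 0.8, 1.2]
width: 0.0566
```

{"method": "send_rows", "body": {"travel": [[0,0,-45],[0,0,-50],[0,0,-45],[0,0,-20],[0,0,0]], "twist": [[0,0,0],[0,0,0],[0,0,0],[0,0,0],[0,0,0]]}}

```text
time: 31.4
tool_pos: [0.5709, -0.2861, 0.2671]
tcp_rot: [[1.0, 0.008, 0.005], [0.008, -1.0, -0.002], [0.005, 0.002, -1.0]]
ft_force: [0.4, -0.4, -0.2]
width: 0.0563
```

```bash
python3 snap.py w26; python3 - <<'E'
from h import *
im=arm.get_image("scene"); cv2.imwrite("pics/scene1.png",cv2.cvtColor(im,cv2.COLOR_RGB2BGR))
crop("pics/scene1.png",90,110,240,240,5,"pics/c13.png")
E
```

```text
31.4 [ 0.5709 -0.2861  0.2671] [-0.001, -0.001, 0.004, 0.017, -0.003, -0.001, 0.001]
```

View pics/w26.png

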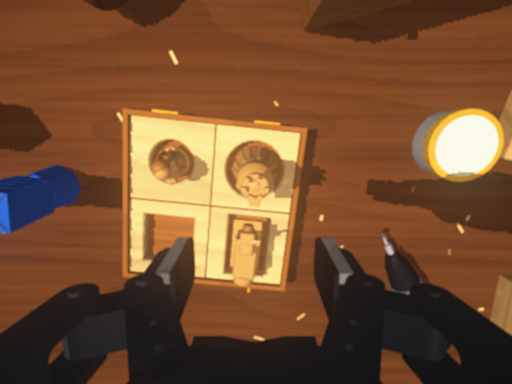

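View pics/c13.png

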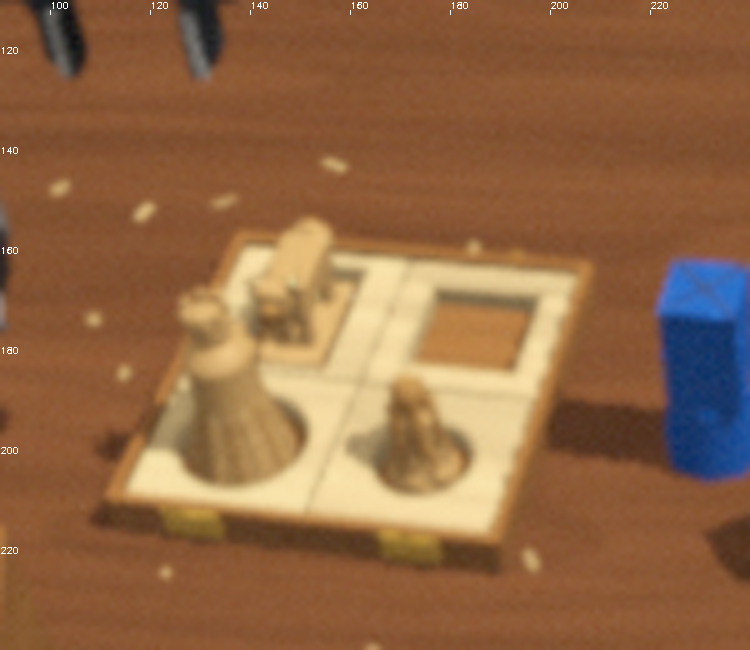

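King, ox and kneeler all stand in their holes. Now the two-winged angel A near (0.40,0.36), with the tool turned to yaw of about 2.64 for reach.

```bash
python3 plan.py .457 .33 .27 2.64 55
```

```text
t 31.5 pos [ 0.5697 -0.2857  0.2645] yaw 0.0077 n 16 q [ 0.83  0.47 -0.57  1.55  0.27  1.2  -1.35] w 0.0563 F [ 0.2 -0.4  0.2]
travel [[-7, -39, 0], [0, -39, 0], [6, -39, 0], [12, -37, 0], [18, -35, 0]]  twist [[0.0, -0.0, -0.165], [0.0, -0.0, -0.165], [0.0, -0.0, -0.165], [0.0, -0.0, -0.165], [0.0, -0.0, -0.165]]
travel [[24, -31, 0], [28, -27, 0], [32, -22, 0], [36, -16, 0], [38, -10, 0]]  twist [[0.0, -0.0, -0.165], [0.0, -0.0, -0.165], [0.0, -0.0, -0.165], [0.0, -0.0, -0.165], [0.0, -0.0, -0.165]]
travel [[39, -4, 0], [39, 3, 0], [38, 9, 0], [36, 15, 0], [33, 21, 0]]  twist [[0.0, -0.0, -0.165], [0.0, -0.0, -0.165], [0.0, -0.0, -0.165], [0.0, -0.0, -0.165], [0.0, -0.0, -0.165]]
travel [[29, 26, 0]]  twist [[0.0, -0.0, -0.165]]
```

{"method": "send_rows", "body": {"travel": [[-7,-39,-2],[0,-39,-1],[6,-39,0],[12,-37,0],[18,-35,0]], "twist": [[0,0,-0.165],[0,0,-0.165],[0,0,-0.165],[0,0,-0.165],[0,0,-0.165]], "claw": 0.75}}

```text
time: 32.12
tool_pos: [0.5259, -0.0912, 0.2585]
tcp_rot: [[0.659, 0.752, -0.012], [0.752, -0.659, 0.004], [-0.004, -0.012, -1.0]]
ft_force: [0.2, -0.2, 0.5]
width: 0.064
```

{"method": "send_rows", "body": {"travel": [[24,-31,0],[28,-27,0],[32,-22,0],[36,-16,0],[38,-10,0]], "twist": [[0,0,-0.165],[0,0,-0.165],[0,0,-0.165],[0,0,-0.165],[0,0,-0.165]]}}

```text
time: 32.75
tool_pos: [0.4772, 0.1053, 0.2529]
tcp_rot: [[-0.133, 0.991, -0.024], [0.991, 0.133, 0.007], [0.01, -0.023, -1.0]]
ft_force: [1.0, 0.6, 0.3]
width: 0.0637
```

```bash
python3 plan.py .457 .33 .27 2.64 55
```

```text
t 32.75 pos [0.4772 0.1053 0.2529] yaw 1.7045 n 6 q [ 0.65  0.34 -1.09  1.89  0.32  1.13 -0.43] w 0.0637 F [1.  0.6 0.3]
travel [[38, 2, -3], [37, 7, -3], [35, 13, -3], [33, 18, -3], [30, 23, -3]]  twist [[-0.003, -0.003, -0.156], [-0.003, -0.003, -0.156], [-0.003, -0.003, -0.156], [-0.003, -0.003, -0.156], [-0.003, -0.003, -0.156]]
travel [[26, 28, -3]]  twist [[-0.003, -0.003, -0.156]]
```

{"method": "send_rows", "body": {"travel": [[38,2,-3],[37,7,-3],[35,13,-3],[33,18,-3],[30,23,-3]], "twist": [[-0.003,-0.003,-0.156],[-0.003,-0.003,-0.156],[-0.003,-0.003,-0.156],[-0.003,-0.003,-0.156],[-0.003,-0.003,-0.156]]}}

```text
time: 33.38
tool_pos: [0.4517, 0.2954, 0.2617]
tcp_rot: [[-0.808, 0.59, -0.016], [0.59, 0.808, -0.002], [0.012, -0.011, -1.0]]
ft_force: [0.3, 0.3, -0.7]
width: 0.0639
```

{"method": "send_rows", "body": {"travel": [[22,22,-3],[0,0,0],[0,0,0]], "twist": [[0,0,-0.13],[0,0,0],[0,0,0]]}}

```text
time: 33.75
tool_pos: [0.4431, 0.3285, 0.2607]
tcp_rot: [[-0.882, 0.47, -0.024], [0.471, 0.882, -0.002], [0.02, -0.013, -1.0]]
ft_force: [-0.4, 0.1, -0.3]
width: 0.0643
```

```bash
python3 snap.py w27; python3 plan.py .457 .33 .27 2.64 55; python3 - <<'E'
from h import *
import pickle
C=cam("wrist",pickle.load(open("pics/w27.pkl","rb")))
x,y=proj(C,[.40,.36,.03])[0].astype(int);print(x,y)
x0=max(x-70,0);y0=max(y-60,0)
crop("pics/w27.png",x0,y0,x0+140,y0+120,5,"pics/c14.png")
E
```

```text
33.75 [0.4431 0.3285 0.2607] [-0.016, 0.01, -0.001, 0.006, -0.005, -0.007, 0.006]
t 33.8 pos [0.443  0.3285 0.2608] yaw 2.6513 n 1 q [ 0.22  0.57 -1.24  1.74  0.54  1.27 -0.07] w 0.0643 F [-0.1 -0.2 -0.5]
travel [[-11.4, 7.8, -9.6]]  twist [[-0.013, -0.02, 0.011]]
262 128
```

View pics/w27.png

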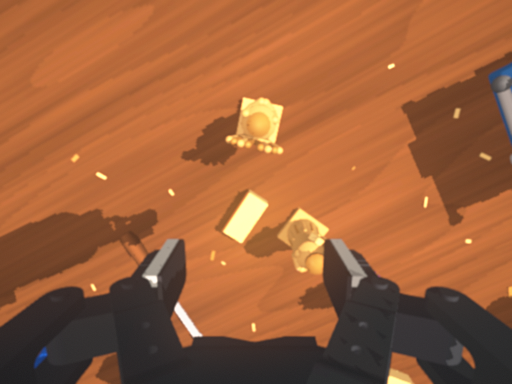

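View pics/c14.png

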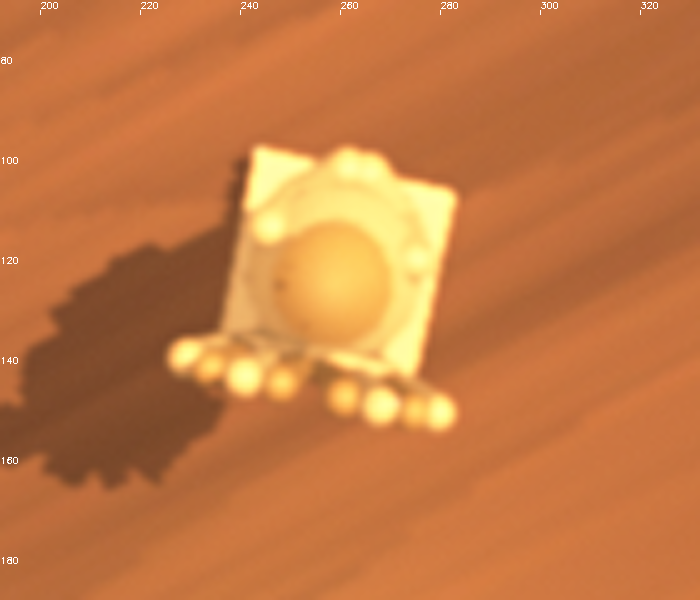

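Angel A clearly has two wings (four feather tips each side, row 140–150, columns 226–280) behind the head (260,125). Foot corners are at (243,97), (282,106), (274,143) and (236,134). Angel B, the broken one, is at (305,235).

```bash
python3 - <<'E'
from h import *
import pickle
L=lambda n:cam("wrist",pickle.load(open(f"pics/{n}.pkl","rb")))
W=L("w27");C=cam("scene");S=cam("side")
f=onplane(W,[(243,97),(282,106),(274,143),(236,134)],.01); print(f.round(4),f.mean(0).round(4))
for i in range(4): d=f[(i+1)%4]-f[i]; print(round(np.linalg.norm(d),4),round(np.arctan2(d[1],d[0]),4))
w=onplane(W,[(229,139),(279.5,150.5)],.118); d=w[1]-w[0]; print("wings",w,np.arctan2(d[1],d[0]))
print("head",tri(W,(259,124),L("w4"),(175,262)),tri(W,(259,124),C,(375,138)), onplane(W,[(259,124)],.1))
E
```

```text
[[0.3576 0.3561 0.01  ]
 [0.3885 0.3922 0.01  ]
 [0.4226 0.364  0.01  ]
 [0.3912 0.3281 0.01  ]] [0.39   0.3601 0.01  ]
0.0475 0.8636
0.0443 -0.6904
0.0477 -2.2886
0.0438 2.4469
wings [[0.3914966  0.32911606 0.118     ]
 [0.4215806  0.36410685 0.118     ]] 0.8606580427736544
head (array([0.39319331, 0.35930216, 0.09829613]), np.float64(0.0015416594478795333)) (array([0.39257422, 0.35781939, 0.10166054]), np.float64(0.0016851954534361307)) [[0.39280264 0.35863079 0.1       ]]
```

```bash
python3 plan.py .390 .3603 .165 2.436 40
```

```text
t 33.8 pos [0.443  0.3285 0.2608] yaw 2.6513 n 3 q [ 0.22  0.57 -1.24  1.74  0.54  1.27 -0.07] w 0.0643 F [-0.1 -0.2 -0.5]
travel [[20, 1, 32], [20, 0, 32], [20, -2, 32]]  twist [[-0.005, -0.006, 0.072], [-0.005, -0.006, 0.072], [-0.005, -0.006, 0.072]]
```

{"method": "send_rows", "body": {"travel": [[20,1,28],[20,0,28],[20,-2,26],[0,0,0],[0,0,0]], "twist": [[-0.005,-0.006,0.072],[-0.005,-0.006,0.072],[-0.005,-0.006,0.072],[0,0,0],[0,0,0]]}}

```text
time: 34.42
tool_pos: [0.3941, 0.3536, 0.1768]
tcp_rot: [[-0.748, 0.664, 0.001], [0.664, 0.748, -0.003], [-0.003, -0.002, -1.0]]
ft_force: [0.0, 0.5, 1.1]
width: 0.0638
```

```bash
python3 snap.py w28; python3 plan.py .390 .3603 .145 2.436 40
```

```text
34.42 [0.3941 0.3536 0.1768] [0.005, 0.002, -0.004, 0.017, 0.0, 0.005, -0.007]
t 34.48 pos [0.3941 0.3535 0.1768] yaw 2.4147 n 1 q [ 0.07  0.57 -1.11  1.89  0.59  1.06 -0.45] w 0.0642 F [-0.3 -1.5 -0.3]
travel [[7.6, 2.4, 31.8]]  twist [[-0.002, 0.003, -0.021]]
```

View pics/w28.png

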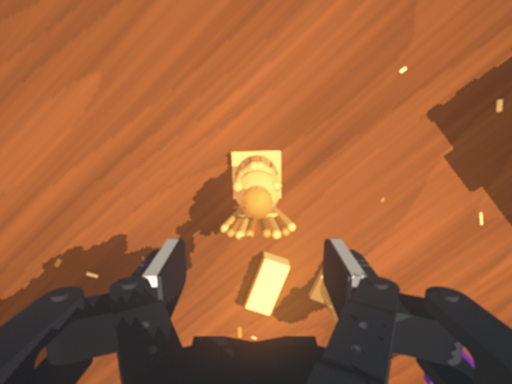

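The angel is aligned in the view at (257,190), wings towards the bottom. Adjust and descend.

{"method": "send_rows", "body": {"travel": [[7,2,6],[0,0,22],[0,0,0],[0,0,0]], "twist": [[-0.002,0.003,-0.021],[0,0,0],[0,0,0],[0,0,0]]}}

```text
time: 34.98
tool_pos: [0.3924, 0.3595, 0.1477]
tcp_rot: [[-0.76, 0.65, 0.001], [0.65, 0.76, 0.002], [0.0, 0.002, -1.0]]
ft_force: [0.2, 0.3, 0.4]
width: 0.064
```

```bash
python3 snap.py w29; python3 plan.py .390 .3603 .055 2.436 25
```

```text
34.98 [0.3924 0.3595 0.1477] [-0.002, 0.014, 0.012, 0.013, 0.007, -0.002, -0.005]
t 35.02 pos [0.3924 0.3592 0.1476] yaw 2.4341 n 4 q [ 0.03  0.61 -1.08  1.91  0.64  1.01 -0.47] w 0.064 F [ 0.3  0.1 -1.4]
travel [[1, 0, 23], [1, 0, 23], [1, 0, 23], [1, 0, 23]]  twist [[0.0, 0.0, -0.0], [0.0, 0.0, -0.0], [0.0, 0.0, -0.0], [0.0, 0.0, -0.0]]
```

View pics/w29.png

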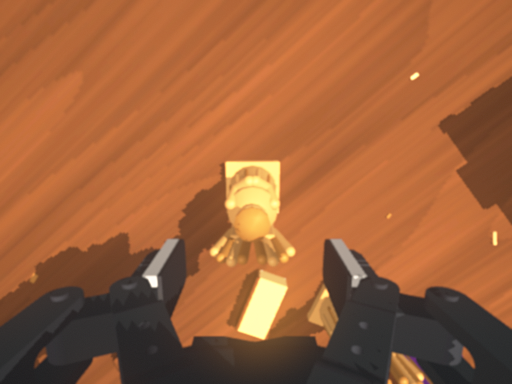

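{"method": "send_rows", "body": {"travel": [[1,0,23],[1,0,23],[1,0,22],[0,0,18],[0,0,0]], "twist": [[0,0,0],[0,0,0],[0,0,0],[0,0,0],[0,0,0]]}}

```text
time: 35.65
tool_pos: [0.39, 0.3608, 0.0559]
tcp_rot: [[-0.76, 0.65, 0.001], [0.65, 0.76, 0.0], [-0.0, 0.001, -1.0]]
ft_force: [-0.6, -0.0, 0.4]
width: 0.0637
```

```bash
python3 snap.py w30; python3 plan.py .390 .3603 .055 2.436 25
```

```text
35.65 [0.39   0.3608 0.0559] [0.0, -0.007, -0.012, -0.012, 0.003, -0.004, -0.001]
t 35.7 pos [0.3902 0.3614 0.0567] yaw 2.4339 n 1 q [-0.07  0.73 -0.95  1.96  0.78  0.87 -0.58] w 0.0641 F [-0.6 -0.1  0.1]
travel [[-0.5, -1.0, 1.7]]  twist [[0.002, 0.0, -0.002]]
```

View pics/w30.png

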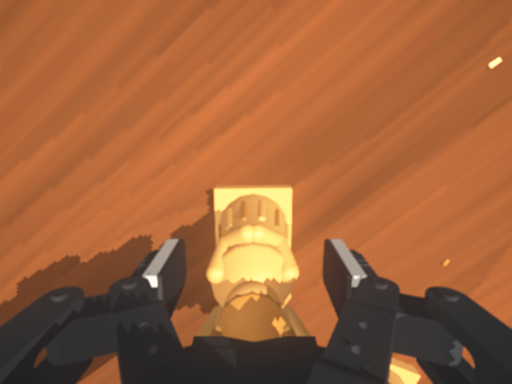

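{"method": "send_rows", "body": {"travel": [[0,-1,2.5],[0,0,0],[0,0,0],[0,0,0],[0,0,0]], "twist": [[0,0,0],[0,0,0],[0,0,0],[0,0,0],[0,0,0]], "claw": 0, "squeeze": 55}}

```text
time: 36.33
tool_pos: [0.3909, 0.3616, 0.0562]
tcp_rot: [[-0.76, 0.65, 0.005], [0.65, 0.76, 0.004], [-0.001, 0.006, -1.0]]
ft_force: [0.1, -0.1, -0.3]
width: 0.0329
```

```bash
python3 snap.py w31; python3 plan.py .390 .3603 .22 2.436 45
```

```text
36.33 [0.3909 0.3616 0.0562] [0.002, -0.003, -0.001, -0.001, -0.002, 0.001, 0.001]
t 36.38 pos [0.3909 0.3615 0.0562] yaw 2.4334 n 4 q [-0.07  0.73 -0.95  1.96  0.79  0.87 -0.58] w 0.0333 F [-0.6 -1.4 -2.4]
travel [[0, 0, -41], [0, 0, -41], [0, 0, -41], [0, 0, -41]]  twist [[0.001, 0.0, -0.001], [0.001, 0.0, -0.001], [0.001, 0.0, -0.001], [0.001, 0.0, -0.001]]
```

View pics/w31.png

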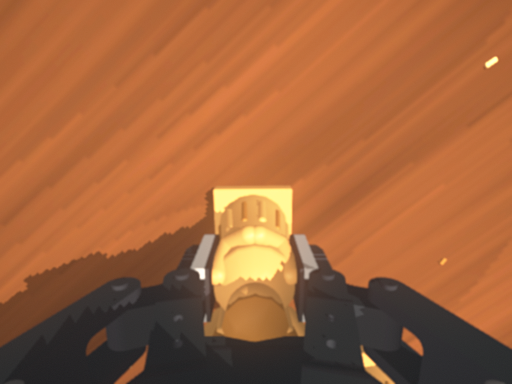

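The two-winged angel is held (33 mm, foot symmetric at 214–293). Lift and carry it to the square nest.

{"method": "send_rows", "body": {"travel": [[0,0,-30],[0,0,-42],[0,0,-45],[0,0,-45],[0,0,-20]], "twist": [[0,0,0],[0,0,0],[0,0,0],[0,0,0],[0,0,0]]}}

```text
time: 37.0
tool_pos: [0.3888, 0.3597, 0.2412]
tcp_rot: [[-0.76, 0.65, 0.001], [0.65, 0.76, 0.0], [-0.0, 0.001, -1.0]]
ft_force: [-0.6, 0.0, -1.5]
width: 0.0331
```

```bash
python3 plan.py .4744 -.1746 .25 3.049 45
```

```text
t 37.0 pos [0.3888 0.3597 0.2412] yaw 2.4344 n 13 q [ 0.12  0.5  -1.19  1.83  0.5   1.17 -0.38] w 0.0331 F [-0.6  0.  -1.5]
travel [[-32, -27, -1], [-30, -28, -1], [-29, -30, -1], [-28, -31, -1], [-26, -32, -1]]  twist [[0.0, 0.0, -0.047], [0.0, 0.0, -0.047], [0.0, 0.0, -0.047], [0.0, 0.0, -0.047], [0.0, 0.0, -0.047]]
travel [[-25, -34, -1], [-23, -35, -1], [-21, -36, -1], [-20, -37, -1], [-18, -38, -1]]  twist [[0.0, 0.0, -0.047], [0.0, 0.0, -0.047], [0.0, 0.0, -0.047], [0.0, 0.0, -0.047], [0.0, 0.0, -0.047]]
travel [[-16, -38, -1], [-14, -39, -1], [-12, -40, -1]]  twist [[0.0, 0.0, -0.047], [0.0, 0.0, -0.047], [0.0, 0.0, -0.047]]
```

{"method": "send_rows", "body": {"travel": [[-32,-27,-1],[-30,-28,-1],[-29,-30,-1],[-28,-31,-1],[-26,-32,-1]], "twist": [[0,0,-0.047],[0,0,-0.047],[0,0,-0.047],[0,0,-0.047],[0,0,-0.047]]}}

```text
time: 37.62
tool_pos: [0.4223, 0.1524, 0.2455]
tcp_rot: [[-0.897, 0.441, 0.001], [0.441, 0.897, 0.001], [-0.001, 0.002, -1.0]]
ft_force: [1.1, 0.2, -0.7]
width: 0.0331
```

{"method": "send_rows", "body": {"travel": [[-25,-34,-1],[-23,-35,-1],[-21,-36,-1],[-20,-37,-1],[-18,-38,-1]], "twist": [[0,0,-0.047],[0,0,-0.047],[0,0,-0.047],[0,0,-0.047],[0,0,-0.047]]}}

```text
time: 38.25
tool_pos: [0.457, -0.0634, 0.2474]
tcp_rot: [[-0.977, 0.214, -0.003], [0.214, 0.977, -0.001], [0.003, -0.002, -1.0]]
ft_force: [0.7, -0.1, -1.1]
width: 0.0329
```

```bash
python3 plan.py .4744 -.1746 .25 3.049 45
```

```text
t 38.25 pos [ 0.457  -0.0634  0.2474] yaw 2.926 n 3 q [ 1.26  0.5  -1.48  1.97  0.54  1.19  0.92] w 0.0329 F [ 0.7 -0.1 -1.1]
travel [[-14, -35, -1], [-12, -36, -1], [-11, -36, -1]]  twist [[-0.0, -0.001, -0.041], [-0.0, -0.001, -0.041], [-0.0, -0.001, -0.041]]
```

Joint 3 is at -1.48, close to its -1.54 limit. The square cut-out allows a quarter turn, so I'll rotate back to tool yaw 1.478 instead, starting with a small step to watch joint 3.

{"method": "send_rows", "body": {"travel": [[0,0,0],[0,0,0]], "twist": [[0,0,0.1],[0,0,0.12]]}}

```text
time: 38.5
tool_pos: [0.4563, -0.068, 0.2453]
tcp_rot: [[-0.901, 0.434, -0.006], [0.434, 0.901, 0.002], [0.006, -0.001, -1.0]]
ft_force: [1.5, 0.8, -0.4]
width: 0.0326
```

```bash
python3 plan.py .4767 -.1727 .25 1.478 45
```

```text
t 38.5 pos [ 0.4563 -0.068   0.2453] yaw 2.6923 n 7 q [ 1.25  0.46 -1.43  1.97  0.49  1.16  0.75] w 0.0326 F [ 1.5  0.8 -0.4]
travel [[-9, -12, -1], [-11, -10, -1], [-13, -8, -1], [-14, -6, -1], [-15, -4, -1]]  twist [[-0.001, -0.001, 0.173], [-0.001, -0.001, 0.173], [-0.001, -0.001, 0.173], [-0.001, -0.001, 0.173], [-0.001, -0.001, 0.173]]
travel [[-15, -1, -1], [-15, 2, -1]]  twist [[-0.001, -0.001, 0.173], [-0.001, -0.001, 0.173]]
```

{"method": "send_rows", "body": {"travel": [[0,0,0],[0,0,0],[0,0,0]], "twist": [[0,0,0.173],[0,0,0.173],[0,0,0.173]]}}

```text
time: 38.88
tool_pos: [0.4543, -0.069, 0.2429]
tcp_rot: [[-0.551, 0.834, -0.01], [0.834, 0.551, 0.004], [0.008, -0.006, -1.0]]
ft_force: [0.6, 0.2, -0.8]
width: 0.0332
```

```bash
python3 plan.py .4767 -.1727 .25 1.478 45
```

```text
t 38.88 pos [ 0.4543 -0.069   0.2429] yaw 2.1546 n 4 q [ 1.19  0.36 -1.29  1.97  0.38  1.11  0.32] w 0.0332 F [ 0.6  0.2 -0.8]
travel [[-25, -10, -2], [-26, -5, -2], [-26, -1, -2], [-26, 4, -2]]  twist [[-0.002, -0.002, 0.169], [-0.002, -0.002, 0.169], [-0.002, -0.002, 0.169], [-0.002, -0.002, 0.169]]
```

Joint 3 is back to -1.29. Continuing.

{"method": "send_rows", "body": {"travel": [[-10,-4,-3],[-20,-4,-2],[-26,-1,-2],[-26,4,-2]], "twist": [[-0.002,-0.002,0.169],[-0.002,-0.002,0.169],[-0.002,-0.002,0.169],[0,0,0.165]]}}

```text
time: 39.38
tool_pos: [0.469, -0.151, 0.2493]
tcp_rot: [[0.106, 0.994, -0.007], [0.994, -0.106, -0.001], [-0.001, -0.007, -1.0]]
ft_force: [0.5, -0.4, -1.3]
width: 0.0332
```

```bash
python3 plan.py .4767 -.1727 .25 1.478 45
```

```text
t 39.38 pos [ 0.469  -0.151   0.2493] yaw 1.4643 n 1 q [ 1.16  0.33 -1.07  1.9   0.33  1.11 -0.15] w 0.0332 F [ 0.5 -0.4 -1.3]
travel [[-20.8, 9.9, -0.8]]  twist [[-0.007, 0.001, -0.014]]
```

{"method": "send_rows", "body": {"travel": [[-16,7,0],[0,0,0],[0,0,0]], "twist": [[-0.006,0,-0.014],[0,0,0],[0,0,0]]}}

```text
time: 39.75
tool_pos: [0.4735, -0.1686, 0.2477]
tcp_rot: [[0.087, 0.996, -0.003], [0.996, -0.087, 0.0], [-0.0, -0.003, -1.0]]
ft_force: [0.4, 0.9, -1.3]
width: 0.0331
```

```bash
python3 snap.py w32; python3 plan.py .4767 -.1727 .13 1.478 40
```

```text
39.75 [ 0.4735 -0.1686  0.2477] [0.004, 0.009, 0.0, 0.001, 0.006, -0.001, 0.017]
t 39.8 pos [ 0.4734 -0.1687  0.2477] yaw 1.4835 n 3 q [ 1.17  0.36 -1.07  1.88  0.35  1.11 -0.11] w 0.033 F [-0.5  0.2 -0.3]
travel [[-1, 1, 39], [-1, 1, 39], [-1, 1, 39]]  twist [[-0.001, 0.0, 0.002], [-0.001, 0.0, 0.002], [-0.001, 0.0, 0.002]]
```

View pics/w32.png

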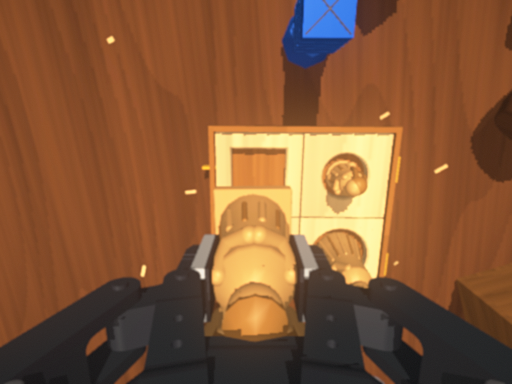

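The angel hangs square above the square hole (258,165), with the king and kneeler clear of the fingers. Descending.

{"method": "send_rows", "body": {"travel": [[-1,1,38],[-1,1,38],[-1,1,36],[0,0,15],[0,0,0]], "twist": [[0,0,0.002],[0,0,0.002],[0,0,0.002],[0,0,0],[0,0,0]]}}

```text
time: 40.42
tool_pos: [0.4774, -0.1682, 0.119]
tcp_rot: [[0.083, 0.997, 0.0], [0.997, -0.083, -0.0], [-0.0, 0.0, -1.0]]
ft_force: [-0.2, 0.9, -0.3]
width: 0.0333
```

```bash
python3 plan.py .4767 -.1727 .095 1.478 40
```

```text
t 40.42 pos [ 0.4774 -0.1682  0.119 ] yaw 1.4874 n 1 q [ 1.02  0.54 -0.92  1.99  0.55  0.88 -0.28] w 0.0333 F [-0.2  0.9 -0.3]
travel [[-4.6, -0.3, 24.0]]  twist [[0.0, 0.0, 0.009]]
```

{"method": "send_rows", "body": {"travel": [[-3,0,10],[-2,0,8],[0,0,4],[0,0,0]], "twist": [[0,0,0.009],[0,0,0],[0,0,0],[0,0,0]]}}

```text
time: 40.92
tool_pos: [0.4792, -0.1743, 0.0986]
tcp_rot: [[0.093, 0.996, 0.005], [0.996, -0.093, -0.003], [-0.002, 0.005, -1.0]]
ft_force: [-0.1, -0.3, -0.9]
width: 0.0329
```

```bash
python3 snap.py w33; python3 plan.py .4767 -.1727 .0622 1.478 10
```

```text
40.92 [ 0.4792 -0.1743  0.0986] [0.004, -0.004, -0.002, -0.006, 0.002, 0.002, 0.002]
t 40.98 pos [ 0.4794 -0.1743  0.0988] yaw 1.4777 n 4 q [ 1.    0.57 -0.89  2.    0.59  0.85 -0.31] w 0.0329 F [-0.3  0.  -0.3]
travel [[0, -1, 9], [0, -1, 9], [0, -1, 9], [0, -1, 9]]  twist [[0.001, 0.001, -0.0], [0.001, 0.001, -0.0], [0.001, 0.001, -0.0], [0.001, 0.001, -0.0]]
```

View pics/w33.png

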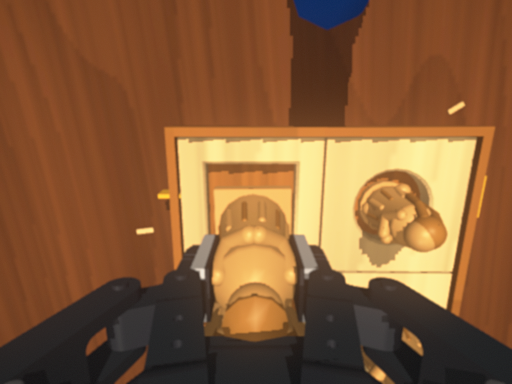

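{"method": "send_rows", "body": {"travel": [[1,-1,9],[0,-1,9],[0,0,8],[0,0,4],[0,0,0]], "twist": [[0,0,0],[0,0,0],[0,0,0],[0,0,0],[0,0,0]]}}

```text
time: 41.6
tool_pos: [0.4774, -0.1731, 0.0666]
tcp_rot: [[0.093, 0.996, 0.005], [0.996, -0.093, -0.003], [-0.002, 0.005, -1.0]]
ft_force: [-0.2, -0.2, -0.6]
width: 0.0328
```

```bash
python3 snap.py w34; python3 plan.py .4767 -.1727 .0622 1.478 10
```

```text
41.6 [ 0.4774 -0.1731  0.0666] [-0.002, 0.003, -0.003, -0.003, 0.002, -0.001, -0.002]
t 41.65 pos [ 0.4776 -0.1731  0.0668] yaw 1.4779 n 1 q [ 0.96  0.61 -0.84  2.02  0.65  0.79 -0.35] w 0.0331 F [ 0.3  0.4 -1.1]
travel [[0.3, -0.9, 4.6]]  twist [[0.005, 0.002, -0.0]]
```

View pics/w34.png

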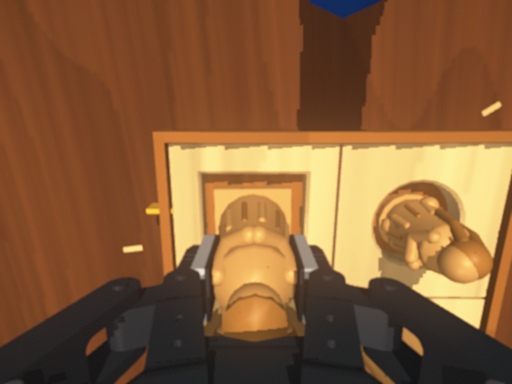

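The foot (214–291) is inside the square hole (202–308). Last 4 mm, then release.

{"method": "send_rows", "body": {"travel": [[0,0,3],[0,0,2],[0,0,1.5],[0,0,0],[0,0,0]], "twist": [[0.003,0.002,0],[0,0,0],[0,0,0],[0,0,0],[0,0,0]]}}

```text
time: 42.28
tool_pos: [0.4784, -0.1733, 0.0612]
tcp_rot: [[0.093, 0.996, 0.003], [0.996, -0.093, -0.002], [-0.001, 0.004, -1.0]]
ft_force: [-0.9, -0.8, -1.5]
width: 0.033
```

{"method": "send_rows", "body": {"travel": [[0,0,0],[0,0,0],[0,0,0],[0,0,-10],[0,0,-25]], "twist": [[0,0,0],[0,0,0],[0,0,0],[0,0,0],[0,0,0]], "claw": 0.66}}

```text
time: 42.9
tool_pos: [0.4772, -0.1728, 0.0961]
tcp_rot: [[0.093, 0.996, 0.001], [0.996, -0.093, 0.0], [0.0, 0.001, -1.0]]
ft_force: [-0.0, 0.3, -0.8]
width: 0.0566
```

{"method": "send_rows", "body": {"travel": [[0,0,-45],[0,0,-50],[0,0,-45],[0,0,-40],[0,0,0]], "twist": [[0,0,0],[0,0,0],[0,0,0],[0,0,0],[0,0,0]]}}

```text
time: 43.52
tool_pos: [0.478, -0.1716, 0.2861]
tcp_rot: [[0.09, 0.996, 0.004], [0.996, -0.09, -0.002], [-0.002, 0.004, -1.0]]
ft_force: [-0.5, 0.3, 0.3]
width: 0.0564
```

{"method": "send_rows", "body": {"travel": [[-40,0,0],[-20,0,0],[0,0,0],[0,0,0]], "twist": [[0,0,0],[0,0,0],[0,0,0],[0,0,0]]}}

```text
time: 44.02
tool_pos: [0.4717, -0.2299, 0.2856]
tcp_rot: [[0.087, 0.996, 0.003], [0.996, -0.087, -0.001], [-0.0, 0.003, -1.0]]
ft_force: [0.6, 0.1, 0.5]
width: 0.0565
```

```bash
python3 snap.py w35; python3 - <<'E'
from h import *
print(np.round(arm.read_state()["joint_pos"],2))
for n in("scene","side"):
    im=arm.get_image(n); cv2.imwrite(f"pics/{n}2.png",cv2.cvtColor(im,cv2.COLOR_RGB2BGR))
a=cv2.imread("pics/scene2.png")[120:270,100:410]; cv2.imwrite("pics/c15.png",cv2.resize(a,None,fx=2.5,fy=2.5,interpolation=cv2.INTER_CUBIC))
b=cv2.imread("pics/side2.png")[90:380,140:360]; cv2.imwrite("pics/c16.png",cv2.resize(b,None,fx=2,fy=2,interpolation=cv2.INTER_CUBIC))
E
```

```text
44.02 [ 0.4717 -0.2299  0.2856] [-0.001, 0.005, 0.001, 0.003, -0.002, -0.001, -0.002]
[ 1.27  0.36 -1.07  1.79  0.33  1.19  0.02]
```

View pics/w35.png

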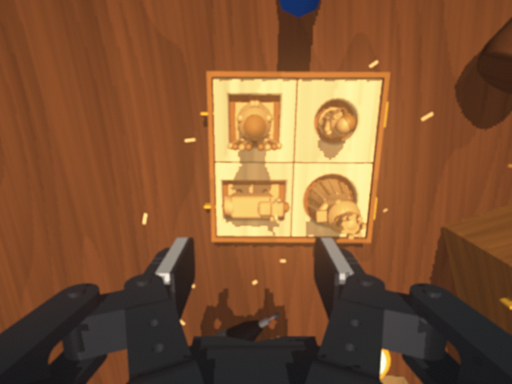

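View pics/c15.png

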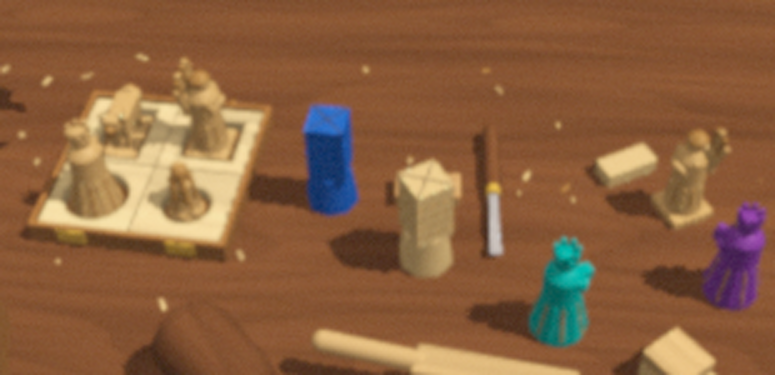

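View pics/c16.png

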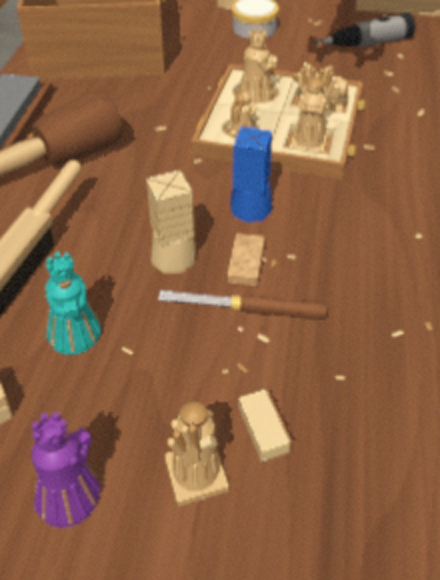

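```bash
python3 - <<'E'
from h import *
crop("pics/w35.png",200,62,396,250,4,"pics/c17.png")
im=cv2.imread("pics/c17.png");cv2.imwrite("pics/c17.png",im[:600])
E
python3 - <<'E'
from h import *
crop("pics/w35.png",200,62,396,250,3,"pics/c18.png")
E
```

```text
(no output)
```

View pics/c18.png

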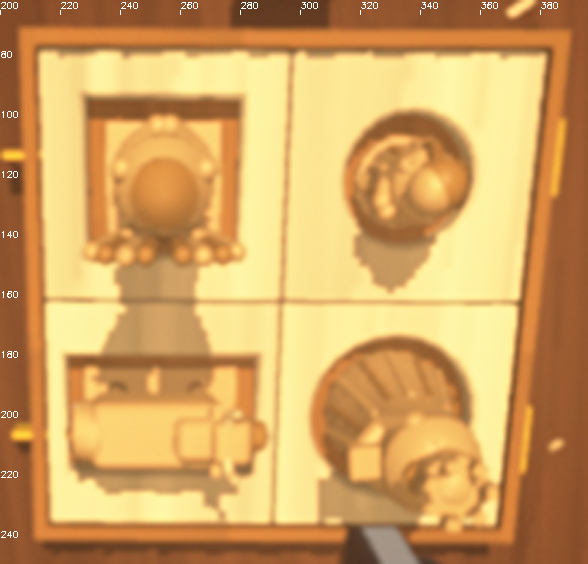

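```bash
python3 - <<'E'
from h import *
import pickle
W=cam("wrist",pickle.load(open("pics/w35.pkl","rb")))
y=-.0925; xh=np.array([np.cos(y),np.sin(y)]);yh=np.array([-np.sin(y),np.cos(y)]);c=np.array([.5223,-.2305])
n={"sq":c-.051*xh+.051*yh,"ob":c-.051*xh-.051*yh,"rd":c+.051*xh-.051*yh,"sm":c+.051*xh+.051*yh}
print({k:v.round(4) for k,v in n.items()})
# hole edges at z=.021 for the square: left 228,right 281 ,top 94
e=onplane(W,[(228,110),(280.5,110),(254,94)],.021)[:,:2]; print("sq hole mid", ((e[0]+e[1])/2).round(4), "ctr via top",(e[2]-.032*yh).round(4))
f=onplane(W,[(234.5,103),(274,103)],.016)[:,:2]; print("angel foot w",np.linalg.norm(f[0]-f[1]).round(4),"ctr",(f.mean(0)-.024*yh).round(4))
f=onplane(W,[(225,184),(280,184)],.013)[:,:2];print("ox foot w",np.linalg.norm(f[0]-f[1]).round(4),"ctr",(f.mean(0)-.019*yh).round(4))
f=onplane(W,[(237,120)],.0)
# heads on axis: king crown top z=.006+.11, kneeler head z=.006+.068, angel head z .006+.1
for k,p,z in(("king crown",(349,222),.117),("kneeler head",(342,121),.072),("angel head",(254,125),.106)): print(k,onplane(W,[p],z)[0].round(4))
E
```

```text
{'sq': array([ 0.4762, -0.175 ]), 'ob': array([ 0.4668, -0.2766]), 'rd': array([ 0.5684, -0.286 ]), 'sm': array([ 0.5778, -0.1844])}
sq hole mid [ 0.4783 -0.1616] ctr via top [ 0.4766 -0.1748]
angel foot w 0.049 ctr [ 0.4768 -0.1771]
ox foot w 0.0735 ctr [ 0.466  -0.2749]
king crown [ 0.5657 -0.2819  0.117 ]
kneeler head [ 0.5721 -0.1819  0.072 ]
angel head [ 0.4765 -0.1763  0.106 ]
```

Everything is within a few mm of the cut-out centres. A quick check that the two stayers have not moved, then hand in.

```bash
python3 - <<'E'
from h import *
a=cv2.imread("pics/scene0.png").astype(int);b=cv2.imread("pics/scene2.png").astype(int)
for n,(x0,y0,x1,y1) in {"blank":(258,183,283,232),"broken":(360,170,393,212)}.items():
    print(n,np.abs(a-b)[y0:y1,x0:x1].mean().round(2))
arm.close_job()
E
```

```text
blank 2.17
broken 2.76
the job is handed in; nothing more can be done
```

I packed all four finished carvings, each in its own cut-out, and handed the job in at about 44 s of the 109 s allowed. The interface gives no verdict. I set them down in the order kneeler, ox, king, two-winged angel, lowering each until its foot reached the case-floor height worked out from the grasp, then letting go.

**Last checks (final wrist, scene and side pictures):**

| Carving | Estimated offset from cut-out centre | How measured |
|---|---|---|
| Angel | about 2 mm | foot |
| Ox | about 2 mm | foot |
| King | about 5 mm | crown |
| Kneeler | about 6 mm | head |

- **Upright and seated:** all four look upright with their feet inside the cut-outs. I read this from the pictures and tool heights and did not measure each foot's height separately after release.
- **The two that stay:** the blank and the one-winged angel show no visible change between the first and last scene pictures. I never touched them.

**What disagreed or had to change:**
- **Joint 3:** while I carried the angel, it came close to its limit (-1.48 of -1.54). I put the angel in the square cut-out a quarter turn round instead.
- **Ox foot:** its length came out at 73.5 mm instead of the stated 68 mm in the last picture, because the foot edge was hard to see there.
- **Square cut-out:** one of the two centre estimates in that last picture was 13 mm off along y and I discarded it. The other agreed with the earlier views.

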